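# Trial-assemble a denture flask round a jaw cast

## Task

Assemble the denture flask round the plaster jaw cast for a dry trial before investing, building it up on the flask base where the base stands: the ejector plug goes into the base's middle hole, the cast centred and upright on the plug, then the middle ring that is deep enough to clear the teeth fully home over the base's two pins, and last the lid fully home on the ring's pins. The shallow ring, the amber bottle and the powder jar stay where they are.

Things in the scene. Friction and masses are not known exactly. Their poses are not given: they have to be found in the camera images.
- flask_base: Flask bottom, a loose 0.9 kg brass plate: rounded rectangle 68 mm (x) by 82 mm (y), 14 mm thick, lugs at both y ends (124 mm over them), a 34 mm hole through its middle, two upright steel pins at x = 0, y = +-51 mm: 12 mm tall above the top face, 8 mm thick, tapering to 3 mm. Half-turn symmetric. Origin: centre of the underside, z up.
- ejector_plug: Round mushroom-shaped brass plug, 12 mm high, standing on its spigot: flange 46 mm wide (z = 6 to 12 mm) over a chamfered spigot 28 mm wide (z = 0 to 6 mm). The spigot drops into the base's hole until the flange lies on the base's top face (origin then 8 mm above the base's). Origin: centre of the spigot's underside, z up. It starts on the blue towel, 4 mm above the worktop.
- jaw_cast: White plaster jaw cast, 46 mm (x) by 58 mm (y), 24 mm high with the teeth; its solid base, to be gripped across x, is the lower 16 mm. In the flask it stands on the plug's flange, its y along the base's y, either way round, its origin 20 mm above the base's. Origin: centre of the underside, z up. It starts on the blue towel, 4 mm above the worktop.
- deep_ring: Deep middle ring: open brass frame 34 mm high, 68 (x) by 82 mm (y) outside, 60 by 74 mm inside. Lugs at both y ends (124 mm over them) with 11 mm holes, 14 mm deep, from below at x = 0, y = +-51 mm, and pins like the base's on top. Fits over the base's pins, either way round; its origin is then 14 mm above the base's. Origin: centre of the underside, z up.
- shallow_ring: Shallow middle ring: like the deep ring but only 20 mm high, too low for the cast, whose teeth rise 30 mm above the base's top face. Not needed. Origin: centre of the underside, z up.
- flask_lid: Flask lid: brass plate 8 mm thick, outline as the rings, 11 mm holes through its lugs at x = 0, y = +-51 mm, a round boss 36 to 38 mm wide on top (z = 8 to 20 mm) to grip it by. Fits over the deep ring's pins, either way round, lying on its top face (origin 34 mm above the ring's). Origin: centre of the underside, z up.
- amber_bottle: Small bottle with a black cap, 33 mm diameter, 64 mm tall; not needed. Origin: centre of its underside. It starts on the blue towel, 4 mm above the worktop.
- powder_jar: White lidded powder jar, 50 mm diameter, 41 mm tall; not needed. Origin: centre of its underside.

How it is judged:
On the way, in this order (a step that is already met when the one before it is completed fails the run):
1. the ejector plug is seated in the base's hole (horizontal distance between ejector_plug and flask_base below 0.006 m and z of ejector_plug in the frame of flask_base below 0.0105 m and angle between ejector_plug's own z axis and vertical below 0.08 rad), for 0.2 s.
2. the cast stands upright and centred on the plug (horizontal distance between jaw_cast and flask_base below 0.012 m and z of jaw_cast in the frame of flask_base below 0.0225 m and angle between jaw_cast's own z axis and vertical below 0.1 rad), for 0.2 s.
3. the deep ring is home on the base round the cast (horizontal distance between deep_ring and flask_base below 0.004 m and z of deep_ring in the frame of flask_base below 0.0165 m), for 0.2 s.
4. the lid is home on the deep ring (horizontal distance between flask_lid and deep_ring below 0.004 m and z of flask_lid in the frame of deep_ring below 0.0365 m), for 0.2 s.
At the end, for the whole second after the job is handed in: Plug flange-down in the base's hole (6 mm), cast upright on it (12 mm off centre at most), deep ring home on the base and lid home on the ring (each 4 mm sideways, 2.5 mm in height); base flat, within 40 mm of where it stood; all at rest (all of step 2 and all of step 3 and all of step 4 and horizontal distance between ejector_plug and flask_base below 0.006 m and z of ejector_plug in the frame of flask_base between 0.006 and 0.0105 m and z of jaw_cast in the frame of flask_base above 0.018 m and z of deep_ring in the frame of flask_base above 0.012 m and angle between the x axis of deep_ring and the x axis of flask_base, either way round below 0.1 rad and z of flask_lid in the frame of deep_ring above 0.032 m and angle between the x axis of flask_lid and the x axis of deep_ring, either way round below 0.1 rad and angle between flask_base's own z axis and vertical below 0.05 rad and height (world z) of flask_base below 0.004 m and linear speed of each of flask_lid, deep_ring, flask_base below 0.01 m/s); the robot touches nothing.
It fails at once if the base is shifted by more than 40 mm (distance of flask_base from where it was at the start of the episode above 0.04 m).
It fails at once if the shallow ring is moved (distance of shallow_ring from where it was at the start of the episode above 0.02 m).
It fails at once if the amber bottle is moved or knocked over (distance of amber_bottle from where it was at the start of the episode above 0.02 m or angle between amber_bottle's own z axis and vertical above 0.5 rad).
It fails at once if the powder jar is moved or knocked over (distance of powder_jar from where it was at the start of the episode above 0.02 m or angle between powder_jar's own z axis and vertical above 0.5 rad).
It also fails if it takes over 120 s, if anything falls off the work surface, if the arm or the gripper's body presses on something with over 40 N, if the wrist force passes 120 N, or if a joint passes its speed limit or range.

## Robot

A 6-joint arm with a two-finger parallel gripper is mounted at the origin on a cart in front of the work surface, level with it; the furniture and walls round the work are solid. World frame = base frame: x ahead of the robot, y to its left, z up, the work surface at z = 0. Lengths are in m, angles in rad, forces in N, time in s.
With the tool pointing down it reaches from about 0.225 to 0.875 m from the base axis. Payload 3.4 kg.
Tool frame: the origin (TCP) lies at the very end of the fingers, on their centre line; the grasp point (between the pads) lies 19 mm behind it; z points along the fingers, y is the line along which they close (so a half turn about z gives the same grasp; the last joint's range is limited). The gripper opens to 85 mm and grips with 20 to 120 N. Pads are 22 mm wide; open, the fingers measure 114 mm over their backs; the gripper's body (76 mm by 85 mm) begins 54 mm behind the grasp point. The pads swing forward as they close: fully open they stand 13 mm farther back than shut.
Start: joints at [-1.449, 0.276, 1.505, -0, 1.361, -0.121], TCP at [0.138, -0.558, 0.231] pointing down, gripper open.
Joint ranges: [-2.89, 2.89], [-0.75, 2.08], [0.22, 2.7], [-1.18, 4.32], [0.11, 2.71], [-2.7, 2.7]. Speed limits (rad/s): [2.57, 2.57, 3.14, 3.14, 3.14, 3.14].

## Interface

Orientations are given as a unit quaternion [w, x, y, z].
In Python, from rig import manip, eyes gives the robot as it stands.
- The arm moves only by the tool servo_tool, never from a script. Its argument "series" is text: rows parted by semicolons, each of 7 numbers parted by spaces: the shift along the tool's x, y, z in m, then the turn, a rotation vector about the tool's x, y, z in degrees, then the closure, from 0 (fully open) to 1 (shut). In form: dx dy dz ax ay az fingers; .... A call has 1 to 5 rows; each row is the pose to reach, as a shift and turn from the pose commanded when the call began, along the tool's axes at that moment; what a row does not reach only later rows make up. A row lasts 1/10 s, in which the tool goes at most 50 mm and 8.59 degrees, less where a joint would pass 70% of its speed; a pose out of reach is approached as far as the arm can. A call with a gripper value outside its range is refused whole. The fingers move at their own pace and stop on an object; "squeeze" is the grip in N (left out, the last holds). Time passes only in rows, so rows that repeat a pose let the fingers close. It gives the time, the measured TCP pose, the force, the opening and the grip force at its end, in the units of the state.
- manip.get_state(): the state, without advancing time (a new reading comes with each control period).
- eyes.get_image(name): name is "scene" or "top" or "wrist"; returns the picture (420x560x3 uint8, red, green, blue); there is no depth.
- eyes.camera_info(name): a dict with "fx", "fy", "cx", "cy" (pixels), "eye" and "orientation" of the camera in the world. Camera axes: x right, y down, z forward; pixel columns grow to the right and rows downward; lengths in m; the calibration is good to about 2 mm. A picture is of the moment at which its call begins: read the wrist's pose just before it. camera_info takes no time and is no camera call; for the wrist camera it gives the pose at the moment of the call.
- manip.sign_off(): hands the job in; it is judged then, once.
The state is a dict: "clock": time; "qpos": joint angles; "qd": joint speeds; "effort": joint torques, N m; "position": TCP position; "ee_rot": TCP orientation; "contact_force": force on the tool from outside, world axes, zero at the start; "moment": the same for the moment, N m; "width": finger opening in m; "gripper_force": force on a finger pad.
Only numpy, scipy, OpenCV 4.12 (cv2) and the standard library are available. Lean on these libraries where they do the work, as an engineer would, in place of code of your own. Each camera call takes 0.05 s, during which the arm holds its last target. There are 200 camera calls.

## Working session

There is one attempt and no reset: what is moved stays moved. The work goes in short steps, Python scripts to look and compute and a tool call to move; the robot and the scene stay as the last step left them, time stands still between calls to the robot, and variables do not carry over. Pictures are saved under pics/ and viewed, at most 14 in all, crops included, and the job is handed in when it is done.

Besides the shell and the picture viewer there is one more tool, called after ">>>" in YAML: its name, and indented under it one key for each argument. servo_tool: Moves the arm, as the interface text tells. Its arguments: {"type":"object","properties":{"series":{"type":"string"},"squeeze":{"type":"number"}},"required":["series"]}

```bash
mkdir -p pics; ls; python3 - <<'E'
from rig import manip, eyes
import cv2
print(manip.get_state())
for n in ("scene","top"):
    print(n,eyes.camera_info(n))
    im=eyes.get_image(n)[:,:,::-1]
    cv2.imwrite(f"pics/{n}0.png",cv2.resize(im,(800,600),interpolation=cv2.INTER_CUBIC))
    cv2.imwrite(f"{n}raw0.png",im)
print(eyes.camera_info("wrist"))
E
```

```text
pics
{'clock': 0.0, 'qpos': array([-1.44905564e+00,  2.76570133e-01,  1.50614853e+00,  3.04899316e-05,
        1.36068352e+00, -1.20965469e-01]), 'qd': array([ 2.24239814e-04, -8.41866529e-04,  1.21807313e-03,  1.16859835e-03,
        1.60882912e-03,  5.31602032e-05]), 'effort': array([-1.64151159e-03, -4.16775727e+01, -2.45807558e+01, -1.87145524e-04,
        1.11033334e-02,  2.24290687e-06]), 'position': array([ 0.13814959, -0.55760977,  0.23044775]), 'ee_rot': array([-9.04774136e-04,  9.92645727e-01,  1.21052225e-01,  1.45561097e-05]), 'contact_force': array([-0.41242494,  0.24987184, -0.2503733 ]), 'moment': array([ 0.03571528, -0.00535895, -0.0358324 ]), 'gripper_force': 0.0, 'width': 0.08575789731908574}
scene {'fx': 407.97281010688056, 'fy': 407.97281010688056, 'cx': 278.3347122144597, 'cy': 209.40222278584167, 'eye': array([0.01532565, 0.65981907, 0.73056947]), 'orientation': array([ 0.15048156, -0.31304257,  0.84196394, -0.41286362])}
top {'fx': 482.5368369707037, 'fy': 482.5368369707037, 'cx': 264.78115614775635, 'cy': 201.84362546085924, 'eye': array([ 4.06941154e-01, -9.13751131e-04,  1.47505063e+00]), 'orientation': array([-0.03482978,  0.71203408, -0.70045313,  0.03405538])}
{'fx': 320.8311329382523, 'fy': 320.8311329382523, 'cx': 277.450230337739, 'cy': 207.305907086583, 'eye': array([ 0.21762444, -0.53825135,  0.37492857]), 'orientation': array([ 0.12654569,  0.77721272, -0.60822089, -0.09996967])}
```

View pics/scene0.png

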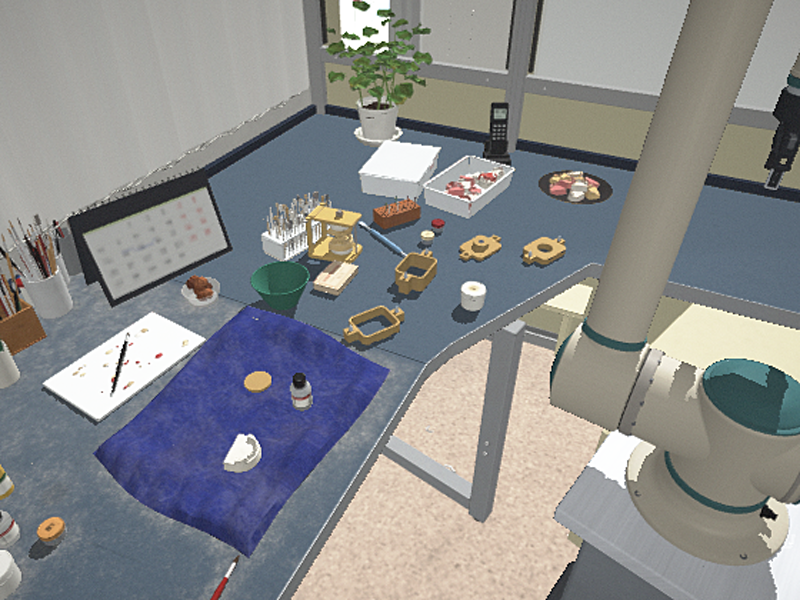

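View pics/top0.png

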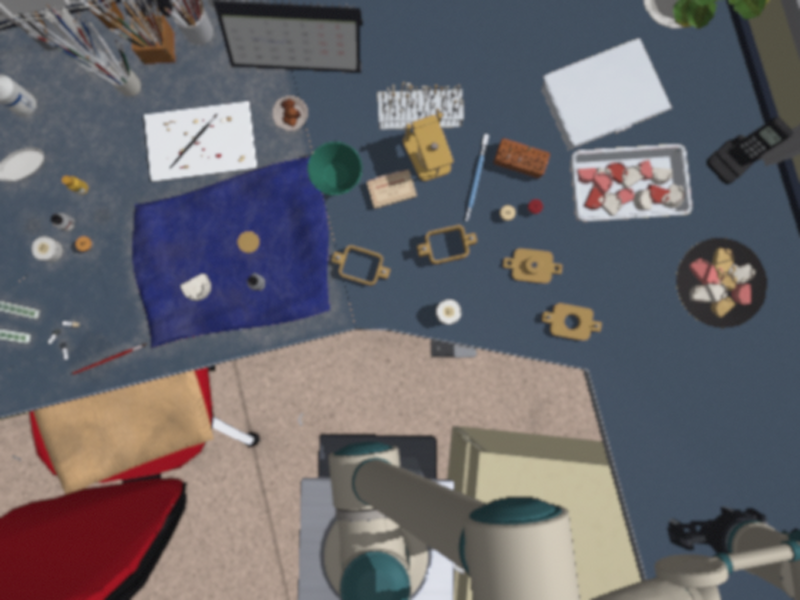

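The scene view shows the lower ring at (375,325) in the image, so that is the shallow one. The taller deep ring is at (416,271).

In the top view (800 px wide) I read:

| Object | Pixel |
|---|---|
| plug | (248,242) |
| cast | (196,287) |
| bottle | (256,282) |
| shallow ring | (360,265) |
| deep ring | (446,244) |
| lid | (532,266) |
| base | (572,321) |
| jar | (448,312) |

```bash
cat > h.py <<'E'
from rig import manip, eyes
import numpy as np, cv2
from scipy.spatial.transform import Rotation as R
def rot(q): return R.from_quat(q, scalar_first=True)
def world(info, px, z):
    """pixels (n,2) of the raw picture -> world points on the plane at height z"""
    px=np.atleast_2d(px).astype(float)
    d=rot(info["orientation"]).apply(np.c_[(px[:,0]-info["cx"])/info["fx"],(px[:,1]-info["cy"])/info["fy"],np.ones(len(px))])
    return info["eye"]+d*((z-info["eye"][2])/d[:,2])[:,None]
def pixel(info, p):
    c=rot(info["orientation"]).inv().apply(np.atleast_2d(p)-info["eye"])
    return np.c_[info["fx"]*c[:,0]/c[:,2]+info["cx"], info["fy"]*c[:,1]/c[:,2]+info["cy"]]
def go(p, yaw, frm=None):
    """shift (mm) and turn (deg) in tool axes to TCP p, tool down, closing line at yaw (deg, mod 180)"""
    if frm is None:
        s=manip.get_state(); frm=(s["position"],s["ee_rot"])
    r=rot(frm[1]); best=None
    for k in (0,180):
        a=np.radians(yaw+k); y=np.array([np.cos(a),np.sin(a),0]); z=np.array([0,0,-1.]); x=np.cross(y,z)
        t=R.from_matrix(np.c_[x,y,z]); v=(r.inv()*t).as_rotvec(degrees=True)
        if best is None or np.linalg.norm(v)<np.linalg.norm(best[0]): best=(v,t)
    print("shift mm",np.round(r.inv().apply(np.array(p)-frm[0])*1e3,1),"turn",np.round(best[0],1))
    return p,best[1].as_quat(scalar_first=True)
def st():
    s=manip.get_state(); y=rot(s["ee_rot"]).as_matrix()[:,1]
    print("t",round(s["clock"],2),"p",np.round(s["position"],4),"yaw",round(np.degrees(np.arctan2(y[1],y[0])),1),"q6",np.round(s["qpos"],2),"w",round(s["width"],4),"F",np.round(s["contact_force"],1))
def snap(name, tag, scale=1, crop=None):
    info=eyes.camera_info(name); im=eyes.get_image(name)[:,:,::-1]
    cv2.imwrite(f"raw_{tag}.png",im)
    np.save(f"info_{tag}.npy",info,allow_pickle=True)
    if crop: im=im[crop[1]:crop[3],crop[0]:crop[2]]
    cv2.imwrite(f"pics/{tag}.png",cv2.resize(im,None,fx=scale,fy=scale,interpolation=cv2.INTER_CUBIC))
    return info
def load(tag): return np.load(f"info_{tag}.npy",allow_pickle=True).item()
E
python3 - <<'E'
from h import *
i=eyes.camera_info("top"); k=1.42857
for n,p,z in [("plug",(248,242),.016),("cast",(196,287),.02),("bottle",(256,282),.068),("shallow",(360,265),.02),("deep",(446,244),.034),("lid",(534,266),.008),("base",(572,321),.014),("jar",(448,312),.041)]:
    print(n,np.round(world(i,np.array(p)/k,z)[0],3))
im=cv2.imread("topraw0.png")
a=cv2.resize(im[130:250,85:245],None,fx=5,fy=5,interpolation=cv2.INTER_CUBIC)
b=cv2.resize(im[140:260,280:440],None,fx=5,fy=5,interpolation=cv2.INTER_CUBIC)
cv2.imwrite("pics/a.png",a);cv2.imwrite("pics/b.png",b)
w=eyes.camera_info("wrist"); s=manip.get_state()
print("cam z axis in tool",rot(s["ee_rot"]).inv().apply(rot(w["orientation"]).as_matrix().T), "eye in tool", rot(s["ee_rot"]).inv().apply(w["eye"]-s["position"]))
E
```

```text
plug [0.645 0.282 0.016]
cast [0.546 0.388 0.02 ]
bottle [0.553 0.253 0.068]
shallow [0.598 0.042 0.02 ]
deep [ 0.644 -0.14   0.034]
lid [ 0.604 -0.331  0.008]
base [ 0.487 -0.41   0.014]
jar [ 0.5   -0.144  0.041]
cam z axis in tool [[-2.27872512e-04  9.99999956e-01 -1.87372672e-04]
 [-9.47927013e-01 -2.75682380e-04 -3.18487524e-01]
 [-3.18487562e-01  1.05041065e-04  9.47927034e-01]] eye in tool [ 8.18301296e-02  3.67305384e-05 -1.44386062e-01]
```

```bash
python3 - <<'E'
from h import *
go([.48,-.40,.2],-10); st()
E
```

```text
shift mm [369.7 -70.8  30.7] turn [ -0.1  -0.1 -66.1]
t 0.1 p [ 0.1382 -0.5576  0.2305] yaw -76.1 q6 [-1.45  0.28  1.51 -0.    1.36 -0.12] w 0.0853 F [-0.4 -0.6 -0.2]
```

View pics/a.png

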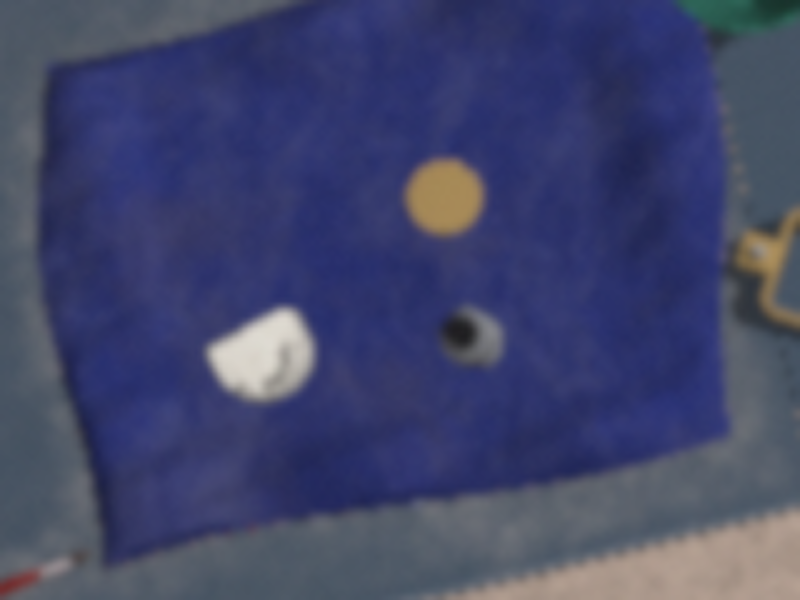

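View pics/b.png

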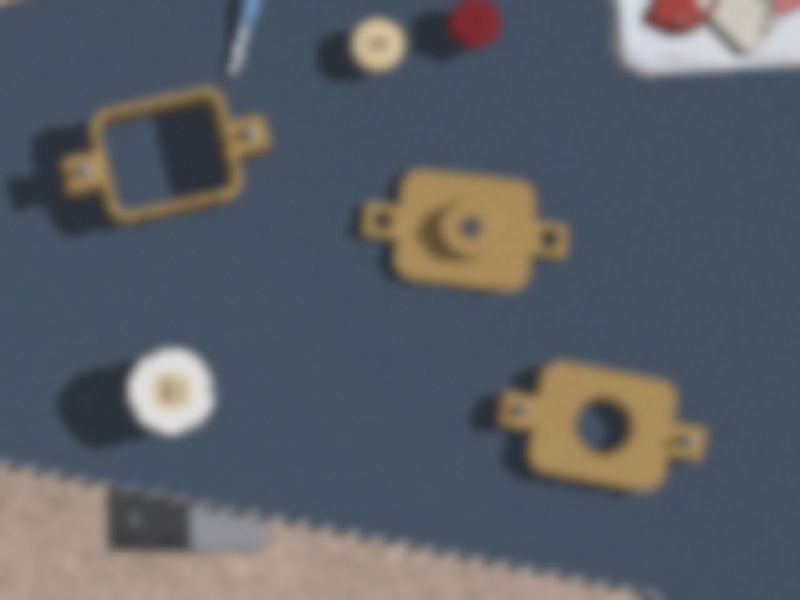

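The base's hole is at (604,426) in crop b, with its lugs at (518,409) and (688,441). The lid's boss is at (470,226) and the deep ring's pins are at (85,171) and (250,134). In crop a the plug is at (445,197), the bottle at (470,340) and the cast at about (262,355). I'll move the wrist camera over the base.

>>> servo_tool:
  series: "0.370 -0.071 0.03 0 0 -66 0; 0.370 -0.071 0.03 0 0 -66 0; 0.370 -0.071 0.03 0 0 -66 0; 0.370 -0.071 0.03 0 0 -66 0; 0.370 -0.071 0.03 0 0 -66 0"

```text
clock: 0.6
position: [0.3659, -0.4525, 0.211]
ee_rot: [-0.0, 0.878, 0.479, -0.0]
contact_force: [0.3, -1.5, 0.6]
width: 0.0857
gripper_force: 0.0
```

```bash
python3 - <<'E'
from h import *
go([.46,-.37,.2],-10); st()
E
```

```text
shift mm [120.3  34.4  11. ] turn [ -0.   -0.  -22.8]
t 0.6 p [ 0.3659 -0.4525  0.211 ] yaw -32.8 q6 [-1.01  0.3   1.52 -0.    1.32 -0.44] w 0.0857 F [ 0.3 -1.5  0.6]
```

>>> servo_tool:
  series: "0.115 0.060 -0.005 0 0 -22.8 0; 0.115 0.060 -0.005 0 0 -22.8 0; 0.115 0.060 -0.005 0 0 -22.8 0; 0.115 0.060 -0.005 0 0 -22.8 0; 0.115 0.060 -0.005 0 0 -22.8 0"

```text
clock: 1.1
position: [0.4776, -0.3897, 0.2158]
ee_rot: [-0.001, 0.768, 0.641, -0.001]
contact_force: [-0.4, -0.2, -0.3]
width: 0.0853
gripper_force: 0.0
```

```bash
python3 - <<'E'
from h import *
st(); snap("wrist","w1",1.42857)
E
```

```text
t 1.1 p [ 0.4776 -0.3897  0.2158] yaw -10.3 q6 [-0.8   0.35  1.44 -0.    1.36 -0.62] w 0.0853 F [-0.4 -0.2 -0.3]
```

View pics/w1.png

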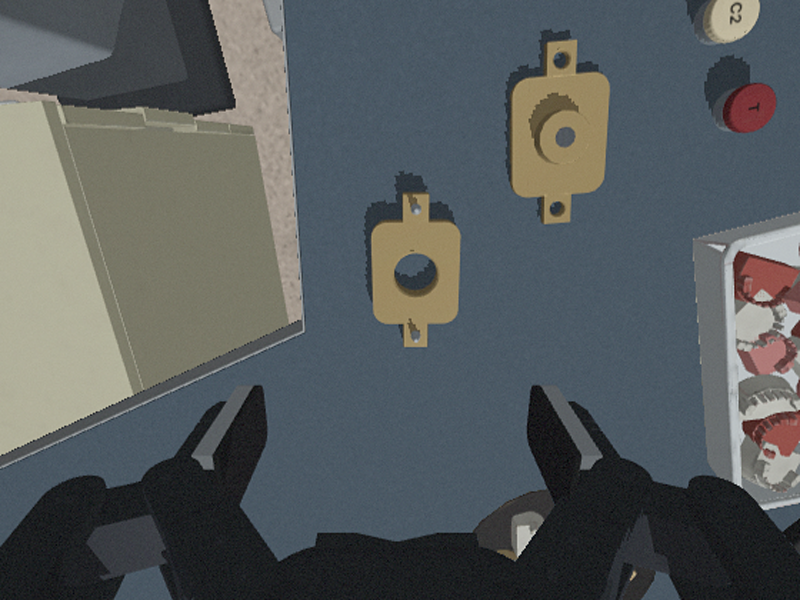

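The base's hole is centred at (416,273), with lug ends at (416,194) and (415.5,347). The lid's lug holes are at (562,60) and (557,209), and its boss top is at about (563,137).

```bash
python3 - <<'E'
from h import *
i=load("w1"); k=560/800
def ax(a,b,z):
    p=world(i,np.array([a,b])*k,z); d=p[0]-p[1]
    print("mid",np.round(p.mean(0),4),"len",round(np.linalg.norm(d),4),"yaw of x axis",round(np.degrees(np.arctan2(d[1],d[0]))-90,1))
ax((416,194),(415.5,347),.014); ax((372,273),(461,273),.014)
print("hole",world(i,np.array((416,273))*k,.014).round(4))
ax((562,60),(557,209),.008); print("boss",world(i,np.array((563,137))*k,.02).round(4))
t=dict(eyes.camera_info("top"))
for n,p,z in [("plug",(445,197),.016),("bottle",(458,332),.068)]: print(n,world(t,np.array(p)/5+(85,130),z).round(4))
for n,p,z in [("base",(604,426),.014),("ring pin",(85,171),.046),("ring pin",(250,134),.046)]: print(n,world(t,np.array(p)/5+(280,140),z).round(4))
E
```

```text
mid [ 0.4891 -0.4088  0.014 ] len 0.1243 yaw of x axis -9.7
mid [ 0.49   -0.4076  0.014 ] len 0.0697 yaw of x axis 79.7
hole [[ 0.4896 -0.4075  0.014 ]]
mid [ 0.6088 -0.3275  0.008 ] len 0.1024 yaw of x axis -5.8
boss [[ 0.6073 -0.3266  0.02  ]]
plug [[0.6447 0.2811 0.016 ]]
bottle [[0.5563 0.2606 0.068 ]]
base [[ 0.4855 -0.4111  0.014 ]]
ring pin [[ 0.6313 -0.0932  0.046 ]]
ring pin [[ 0.6553 -0.1919  0.046 ]]
```

```bash
python3 - <<'E'
from h import *
s=manip.get_state(); p0=s["position"]; T=np.array([.60,.325,.216])
f=(p0,s["ee_rot"]); _,q=go(T,-40)
d=(T-p0)/np.linalg.norm(T-p0)
go(T,-40,(p0+.25*d,q)); go(T,-40,(p0+.5*d,q))
E
```

```text
shift mm [ 7.257e+02 -7.300e+00 -1.000e-01] turn [-0.1  0.  29.7]
shift mm [ 4.110e+02 -2.395e+02 -1.000e-01] turn [0. 0. 0.]
shift mm [ 195.  -113.7   -0. ] turn [0. 0. 0.]
```

>>> servo_tool:
  series: "0.726 -0.007 0 0 0 29.7 0; 0.726 -0.007 0 0 0 29.7 0; 0.726 -0.007 0 0 0 29.7 0; 0.726 -0.007 0 0 0 29.7 0; 0.726 -0.007 0 0 0 29.7 0"

```text
clock: 1.65
position: [0.5185, -0.1469, 0.2165]
ee_rot: [0.0, 0.907, 0.42, -0.0]
contact_force: [1.6, 0.1, -0.0]
width: 0.0854
gripper_force: 0.0
```

>>> servo_tool:
  series: "0.411 -0.24 0 0 0 0 0; 0.411 -0.24 0 0 0 0 0; 0.411 -0.24 0 0 0 0 0; 0.411 -0.24 0 0 0 0 0; 0.411 -0.24 0 0 0 0 0"

```text
clock: 2.15
position: [0.5616, 0.0993, 0.2166]
ee_rot: [0.0, 0.907, 0.421, -0.0]
contact_force: [0.4, -0.0, -0.8]
width: 0.0857
gripper_force: 0.0
```

>>> servo_tool:
  series: "0.195 -0.114 0 0 0 0 0; 0.195 -0.114 0 0 0 0 0; 0.195 -0.114 0 0 0 0 0; 0.195 -0.114 0 0 0 0 0; 0.195 -0.114 0 0 0 0 0"

```text
clock: 2.65
position: [0.6005, 0.324, 0.216]
ee_rot: [-0.0, 0.906, 0.422, 0.0]
contact_force: [-0.6, 0.0, 0.4]
width: 0.0854
gripper_force: 0.0
```

```bash
python3 - <<'E'
from h import *
st(); snap("wrist","w2",1.42857); st()
E
```

```text
t 2.65 p [0.6005 0.324  0.216 ] yaw -40.0 q6 [0.39 0.45 1.28 0.   1.42 1.09] w 0.0854 F [-0.6  0.   0.4]
t 2.7 p [0.6009 0.3271 0.2156] yaw -40.0 q6 [0.39 0.45 1.28 0.   1.41 1.09] w 0.0858 F [ 2.3  2.3 -0. ]
```

View pics/w2.png

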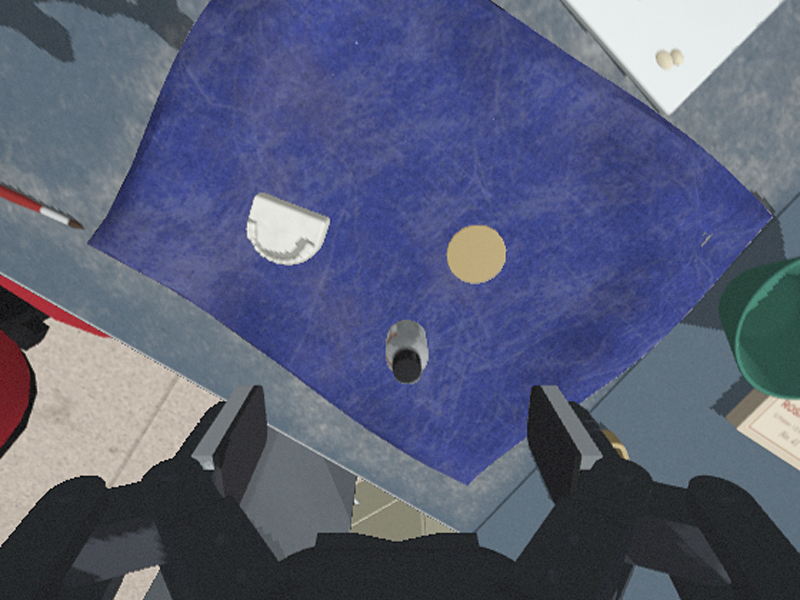

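The plug's top is centred at (476.5,254). The bottle leans towards (406,365). The cast's flat back runs from about (260,193) to (329,216), with the curved front towards (285,265). I'll enlarge the cast.

```bash
python3 - <<'E'
from h import *
im=cv2.imread("raw_w2.png"); c=im[125:195,160:240]
cv2.imwrite("pics/cast.png",cv2.resize(c,None,fx=8,fy=8,interpolation=cv2.INTER_CUBIC))
i=load("w2"); g=cv2.cvtColor(im,cv2.COLOR_BGR2HSV)
m=((g[:,:,0]<35)&(g[:,:,0]>12)&(g[:,:,1]>60)).astype(np.uint8); m[:, :300]=0; m[:,370:]=0; m[:140]=0; m[210:]=0
(x,y),r=cv2.minEnclosingCircle(cv2.findNonZero(m)); print(x,y,r)
p=world(i,[(x,y),(x-r,y),(x+r,y)],.016); print("plug",p.round(4))
t=world(i,[(406*.7,350*.7)],.04); print("bottle~",t.round(4))
E
```

```text
332.73785400390625 177.1966094970703 20.933650970458984
plug [[0.6475 0.2858 0.016 ]
 [0.6299 0.3006 0.016 ]
 [0.6651 0.2711 0.016 ]]
bottle~ [[0.5614 0.2663 0.04  ]]
```

View pics/cast.png

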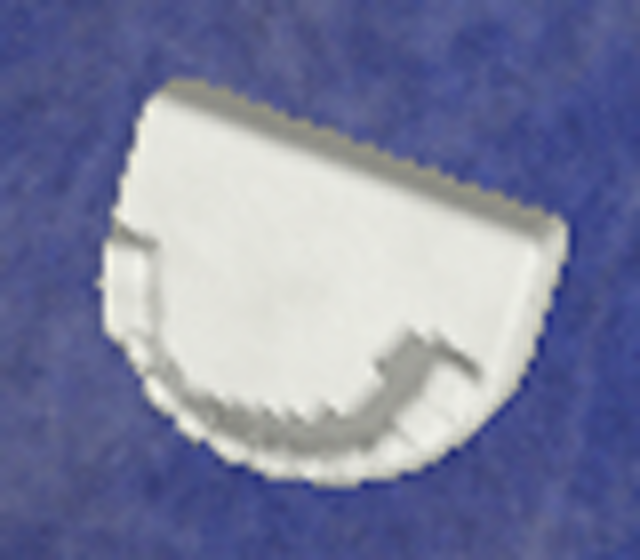

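```bash
python3 - <<'E'
from h import *
i=load("w2"); o=np.array((160,125))
for (a,b,z) in [((168,86),(567,222),.004),((155,97),(548,242),.020)]:
    p=world(i,np.array([a,b])/8+o,z); d=p[1]-p[0]; L=np.linalg.norm(d); d/=L
    n=np.array([d[1],-d[0],0]); n*= np.sign(n@(world(i,[np.array((330,400))/8+o],z)[0]-p[0]))
    print("len",L.round(4),"back yaw",np.degrees(np.arctan2(d[1],d[0])).round(1),"mid",p.mean(0).round(4),"front dir",n.round(3),"centre",(p.mean(0)+.023*n).round(4))
    fr=world(i,[np.array((320,485))/8+o],.028)[0]; print("front tooth depth",((fr-p.mean(0))@n).round(4), "side", ((fr-p.mean(0))@d).round(4))
lf=world(i,np.array([(102,290)])/8+o,.026)[0]; rt=world(i,np.array([(567,235)])/8+o,.01)[0]; print("width left-right",((rt-lf)@d).round(4))
# approach plug at yaw -50
go([.6475,.2858,.10],-50)
E
```

```text
len 0.0566 back yaw -59.1 mid [0.563  0.4015 0.004 ] front dir [-0.858 -0.513  0.   ] centre [0.5433 0.3897 0.004 ]
front tooth depth 0.0398 side 0.0091
len 0.0537 back yaw -60.7 mid [0.564  0.4007 0.02  ] front dir [-0.872 -0.49   0.   ] centre [0.544  0.3894 0.02  ]
front tooth depth 0.04 side 0.009
width left-right 0.0536
shift mm [ -2.2  62.5 115.4] turn [-0.1 -0.2 10. ]
```

>>> servo_tool:
  series: "-0.0022 0.0625 0.1154 -0.1 -0.2 10 0.35; -0.0022 0.0625 0.1154 -0.1 -0.2 10 0.35; -0.0022 0.0625 0.1154 -0.1 -0.2 10 0.35; -0.0022 0.0625 0.1154 -0.1 -0.2 10 0.35; -0.0022 0.0625 0.1154 -0.1 -0.2 10 0.35"

```text
clock: 3.2
position: [0.6465, 0.2785, 0.1011]
ee_rot: [0.001, 0.94, 0.341, -0.002]
contact_force: [-0.1, -0.4, 1.4]
width: 0.0555
gripper_force: 0.0
```

```bash
python3 - <<'E'
from h import *
snap("wrist","w3",1.2,(140,80,420,420)); st(); i=load("w3"); im=cv2.imread("raw_w3.png")
g=cv2.cvtColor(im,cv2.COLOR_BGR2HSV)
m=((g[:,:,0]<35)&(g[:,:,0]>12)&(g[:,:,1]>60)).astype(np.uint8)
n,l,sts,c=cv2.connectedComponentsWithStats(m)
for k in range(1,n):
    if sts[k,4]>800:
        (x,y),r=cv2.minEnclosingCircle(cv2.findNonZero((l==k).astype(np.uint8))); print(x,y,r,world(i,[(x,y)],.016).round(4))
go([.6475,.2858,.008],-50)
E
```

```text
t 3.25 p [0.6471 0.2796 0.1027] yaw -50.1 q6 [ 0.31  0.55  1.38 -0.    1.21  1.19] w 0.0555 F [-0.5  0.5  1.1]
271.3114318847656 206.24981689453125 30.078723907470703 [[0.6476 0.2853 0.016 ]]
shift mm [ 4.5 -4.7 94.7] turn [ 0.1  0.1 -0.1]
```

>>> servo_tool:
  series: "0.0045 -0.0047 0.068 0 0 0 0.35; 0.0045 -0.0047 0.068 0 0 0 0.35; 0.0045 -0.0047 0.068 0 0 0 0.35; 0.0045 -0.0047 0.068 0 0 0 0.35; 0.0045 -0.0047 0.068 0 0 0 0.35"

```text
clock: 3.75
position: [0.6485, 0.2871, 0.0363]
ee_rot: [0.002, 0.94, 0.342, 0.002]
contact_force: [0.7, -0.0, 0.9]
width: 0.0558
gripper_force: 0.0
```

```bash
python3 - <<'E'
from h import *
st(); go([.6476,.2855,.008],-50)
E
```

```text
t 3.75 p [0.6485 0.2871 0.0363] yaw -50.0 q6 [ 0.32  0.61  1.45 -0.    1.08  1.19] w 0.0558 F [ 0.7 -0.   0.9]
shift mm [-1.8  0.6 28.3] turn [ 0.2 -0.1 -0. ]
```

>>> servo_tool:
  series: "-0.001 0.0005 0.028 0 0 0 0.35; -0.001 0.0005 0.028 0 0 0 0.35; -0.001 0.0005 0.028 0 0 0 0.35; -0.001 0.0005 0.028 0 0 0 0.35"

```text
clock: 4.15
position: [0.6474, 0.2856, 0.0068]
ee_rot: [0.002, 0.94, 0.342, 0.0]
contact_force: [0.0, 0.5, 0.2]
width: 0.0552
gripper_force: 0.0
```

```bash
python3 - <<'E'
from h import *
st(); go([.6476,.2855,.008],-50); snap("wrist","w4",1.2,(140,100,420,420))
E
```

```text
t 4.15 p [0.6474 0.2856 0.0068] yaw -50.0 q6 [ 0.32  0.64  1.48 -0.    1.02  1.19] w 0.0552 F [0.  0.5 0.2]
shift mm [ 0.1  0.2 -1.2] turn [ 0.2  0.  -0. ]
```

View pics/w4.png

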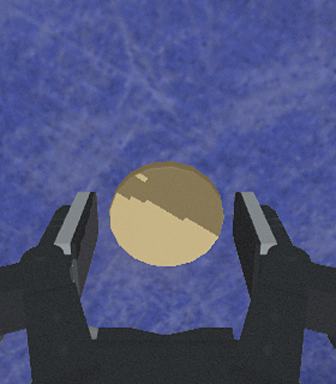

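The plug sits centred between the pads, so I'll grip it.

>>> servo_tool:
  series: "0 0 -0.001 0 0 0 0.8; 0 0 -0.001 0 0 0 0.8; 0 0 -0.001 0 0 0 0.8; 0 0 -0.001 0 0 0 0.8; 0 0 -0.001 0 0 0 0.8"
  squeeze: 50

```text
clock: 4.7
position: [0.6472, 0.2855, 0.0076]
ee_rot: [0.002, 0.94, 0.342, 0.0]
contact_force: [-0.5, -0.3, 5.7]
width: 0.0423
gripper_force: 50.7
```

>>> servo_tool:
  series: "0 0 -0.02 0 0 0 0.8; 0 0 -0.1 0 0 0 0.8; 0 0 -0.1 0 0 0 0.8; 0 0 -0.1 0 0 0 0.8; 0 0 -0.1 0 0 0 0.8"

```text
clock: 5.2
position: [0.6464, 0.2856, 0.1066]
ee_rot: [0.002, 0.94, 0.342, -0.001]
contact_force: [-0.9, -0.1, 0.0]
width: 0.0421
gripper_force: 50.8
```

```bash
python3 - <<'E'
from h import *
st(); snap("wrist","w5",1.2,(140,100,420,420)); st()
s=manip.get_state(); p0=s["position"]; T=np.array([.4894,-.408,.11])
_,q=go(T,-9.7)
d=(T-p0)/np.linalg.norm(T-p0)
for f in (.25,.5): go(T,-9.7,(p0+f*d,q))
E
```

```text
t 5.2 p [0.6464 0.2856 0.1066] yaw -50.0 q6 [ 0.32  0.55  1.37 -0.    1.22  1.19] w 0.0421 F [-0.9 -0.1  0. ]
t 5.25 p [0.6454 0.2853 0.105 ] yaw -50.0 q6 [ 0.32  0.55  1.37 -0.    1.22  1.19] w 0.0422 F [-0.5  0.9 -1.8]
shift mm [-565.1  430.9   -1.4] turn [ -0.    0.3 -40.3]
shift mm [-460.   -24.    -3.2] turn [0. 0. 0.]
shift mm [-210.3  -11.    -1.5] turn [0. 0. 0.]
```

View pics/w5.png

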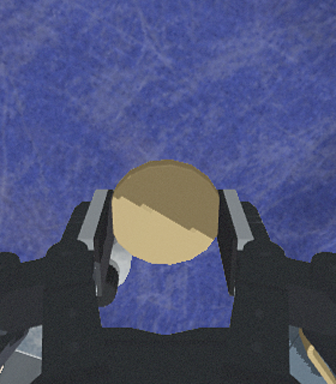

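The plug is held level and centred. Next I carry it to the base.

>>> servo_tool:
  series: "-0.565 0.431 -0.001 0 0.3 -40.3 0.8; -0.565 0.431 -0.001 0 0.3 -40.3 0.8; -0.565 0.431 -0.001 0 0.3 -40.3 0.8; -0.565 0.431 -0.001 0 0.3 -40.3 0.8; -0.565 0.431 -0.001 0 0.3 -40.3 0.8"

```text
clock: 5.75
position: [0.59, 0.0429, 0.1051]
ee_rot: [-0.001, 0.763, 0.647, -0.001]
contact_force: [0.8, -0.8, -0.5]
width: 0.0424
gripper_force: 50.9
```

>>> servo_tool:
  series: "-0.46 -0.024 -0.003 0 0 0 0.8; -0.46 -0.024 -0.003 0 0 0 0.8; -0.46 -0.024 -0.003 0 0 0 0.8; -0.46 -0.024 -0.003 0 0 0 0.8; -0.46 -0.024 -0.003 0 0 0 0.8"

```text
clock: 6.25
position: [0.5351, -0.2006, 0.1067]
ee_rot: [-0.002, 0.764, 0.645, -0.0]
contact_force: [0.5, -0.7, -1.4]
width: 0.0416
gripper_force: 50.8
```

>>> servo_tool:
  series: "-0.21 -0.011 -0.001 0 0 0 0.8; -0.21 -0.011 -0.001 0 0 0 0.8; -0.21 -0.011 -0.001 0 0 0 0.8; -0.21 -0.011 -0.001 0 0 0 0.8; -0.21 -0.011 -0.001 0 0 0 0.8"

```text
clock: 6.75
position: [0.4887, -0.4097, 0.1072]
ee_rot: [-0.0, 0.766, 0.643, -0.0]
contact_force: [0.1, 0.9, -0.7]
width: 0.0423
gripper_force: 50.8
```

```bash
python3 - <<'E'
from h import *
st(); snap("wrist","w6",1.2,(140,60,420,420)); st(); go([.4894,-.408,.025],-9.7)
E
```

```text
t 6.75 p [ 0.4887 -0.4097  0.1072] yaw -10.0 q6 [-0.81  0.46  1.55 -0.    1.14 -0.63] w 0.0423 F [ 0.1  0.9 -0.7]
t 6.8 p [ 0.4888 -0.4086  0.1071] yaw -10.0 q6 [-0.81  0.45  1.55 -0.    1.14 -0.63] w 0.0418 F [ 0.4 -1.2 -0.4]
shift mm [ 0.7  0.6 82.1] turn [-0.1 -0.  -0.3]
```

View pics/w6.png

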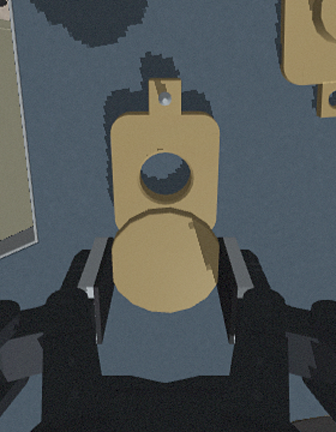

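```bash
python3 - <<'E'
from h import *
i=load("w6"); f=lambda p:np.array(p)/1.2+(140,60)
print("hole",world(i,[f((165,176))],.014).round(4),"top edge",world(i,[f((165,113))],.014).round(4),"L/R",world(i,[f((112,176)),f((219,176))],.014).round(4))
print("plug top",world(i,[f((165,260))],.1071+.0083).round(4))
E
```

```text
hole [[ 0.4889 -0.4072  0.014 ]] top edge [[ 0.496  -0.3669  0.014 ]] L/R [[ 0.455  -0.4013  0.014 ]
 [ 0.5235 -0.4133  0.014 ]]
plug top [[ 0.4887 -0.4089  0.1154]]
```

>>> servo_tool:
  series: "0.0015 0.0003 0.082 0 0 -0.3 0.8; 0.0015 0.0003 0.082 0 0 -0.3 0.8; 0.0015 0.0003 0.082 0 0 -0.3 0.8; 0.0015 0.0003 0.082 0 0 -0.3 0.8; 0.0015 0.0003 0.082 0 0 -0.3 0.8"

```text
clock: 7.3
position: [0.4929, -0.4033, 0.0291]
ee_rot: [0.002, 0.762, 0.647, 0.001]
contact_force: [1.0, -0.1, 0.1]
width: 0.0419
gripper_force: 50.9
```

```bash
python3 - <<'E'
from h import *
st(); go([.4892,-.407,.0125],-9.7)
E
```

```text
t 7.3 p [ 0.4929 -0.4033  0.0291] yaw -9.4 q6 [-0.8   0.53  1.64  0.    0.97 -0.63] w 0.0419 F [ 1.  -0.1  0.1]
shift mm [-4.2 -3.1 16.6] turn [0.2 0.  0.3]
```

>>> servo_tool:
  series: "-0.0042 -0.0031 0.004 0 0 0.3 0.8; -0.0042 -0.0031 0.004 0 0 0.3 0.8; -0.0042 -0.0031 0.004 0 0 0.3 0.8"

```text
clock: 7.6
position: [0.488, -0.4071, 0.0244]
ee_rot: [0.001, 0.765, 0.645, 0.001]
contact_force: [-0.6, -0.4, 0.2]
width: 0.0421
gripper_force: 50.9
```

```bash
python3 - <<'E'
from h import *
st(); snap("wrist","w7",1.2,(140,60,420,420)); st(); go([.4892,-.407,.0125],-9.7)
E
```

```text
t 7.6 p [ 0.488  -0.4071  0.0244] yaw -9.7 q6 [-0.81  0.53  1.65  0.    0.96 -0.64] w 0.0421 F [-0.6 -0.4  0.2]
t 7.65 p [ 0.488  -0.4071  0.0243] yaw -9.7 q6 [-0.81  0.53  1.65  0.    0.96 -0.64] w 0.0419 F [ 0.3 -0.5  0.2]
shift mm [ 0.3  1.1 11.8] turn [ 0.1 -0.  -0. ]
```

View pics/w7.png

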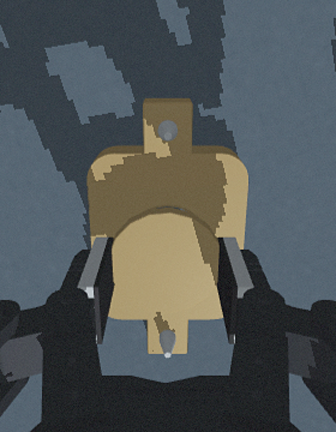

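>>> servo_tool:
  series: "0.0003 0.0011 0.006 0 0 0 0.8; 0.0003 0.0011 0.0118 0 0 0 0.8; 0.0003 0.0011 0.0118 0 0 0 0.8; 0.0003 0.0011 0.0118 0 0 0 0.8"

```text
clock: 8.05
position: [0.4894, -0.4069, 0.0124]
ee_rot: [0.001, 0.764, 0.645, 0.001]
contact_force: [-1.3, 0.4, 6.4]
width: 0.0424
gripper_force: 54.4
```

```bash
python3 - <<'E'
from h import *
st(); go([.4892,-.407,.0125],-9.7)
E
```

```text
t 8.05 p [ 0.4894 -0.4069  0.0124] yaw -9.7 q6 [-0.8   0.55  1.65  0.    0.94 -0.64] w 0.0424 F [-1.3  0.4  6.4]
shift mm [-0.1 -0.1 -0.1] turn [ 0.1 -0.  -0. ]
```

>>> servo_tool:
  series: "0 0 0 0 0 0 0.25; 0 0 0 0 0 0 0.25; 0 0 -0.02 0 0 0 0.25; 0 0 -0.09 0 0 0 0.25; 0 0 -0.09 0 0 0 0.25"

```text
clock: 8.55
position: [0.4903, -0.4081, 0.1049]
ee_rot: [0.003, 0.764, 0.645, 0.001]
contact_force: [-0.5, -1.0, 0.7]
width: 0.0643
gripper_force: 0.0
```

```bash
python3 - <<'E'
from h import *
st(); snap("wrist","w8",1.2,(140,60,420,420)); st()
s=manip.get_state(); p0=s["position"]; T=np.array([.5437,.3895,.12]);Y=30
_,q=go(T,Y)
d=(T-p0)/np.linalg.norm(T-p0)
for f in (.25,.5): go(T,Y,(p0+f*d,q))
E
```

```text
t 8.55 p [ 0.4903 -0.4081  0.1049] yaw -9.7 q6 [-0.8   0.45  1.55  0.    1.13 -0.64] w 0.0643 F [-0.5 -1.   0.7]
t 8.6 p [ 0.4913 -0.4091  0.1075] yaw -9.7 q6 [-0.8   0.45  1.55  0.    1.13 -0.64] w 0.064 F [ 0.4 -0.5  1.8]
shift mm [795.9 -83.  -17. ] turn [  0.4   0.4 -39.7]
shift mm [457.6 305.8  -8.6] turn [0. 0. 0.]
shift mm [249.8 166.9  -4.7] turn [0. 0. 0.]
```

View pics/w8.png

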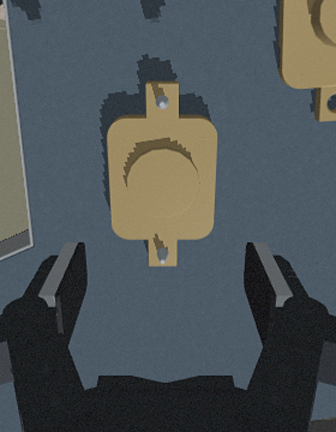

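The plug's flange is at (162,183), lying flat on the base plate centred at (162,178.5), so it looks seated. I'll check the numbers during the move to the cast.

```bash
python3 - <<'E'
from h import *
i=load("w8"); f=lambda p:np.array(p)/1.2+(140,60)
print(world(i,[f((162,183)),f((126,183)),f((199,183))],.020).round(4),world(i,[f((162,178.5)),f((162,117)),f((162,240))],.014).round(4))
E
```

```text
[[ 0.4888 -0.4074  0.02  ]
 [ 0.4664 -0.4035  0.02  ]
 [ 0.5119 -0.4114  0.02  ]] [[ 0.489  -0.4065  0.014 ]
 [ 0.4958 -0.3672  0.014 ]
 [ 0.4814 -0.4502  0.014 ]]
```

>>> servo_tool:
  series: "0.796 -0.083 -0.017 0.4 0.4 -39.7 0.25; 0.796 -0.083 -0.017 0.4 0.4 -39.7 0.25; 0.796 -0.083 -0.017 0.4 0.4 -39.7 0.25; 0.796 -0.083 -0.017 0.4 0.4 -39.7 0.25; 0.796 -0.083 -0.017 0.4 0.4 -39.7 0.25"

```text
clock: 9.1
position: [0.5047, -0.1553, 0.1065]
ee_rot: [-0.005, 0.498, 0.867, 0.001]
contact_force: [-0.3, -0.5, -0.2]
width: 0.064
gripper_force: 0.0
```

>>> servo_tool:
  series: "0.458 0.306 -0.009 0 0 0 0.25; 0.458 0.306 -0.009 0 0 0 0.25; 0.458 0.306 -0.009 0 0 0 0.25; 0.458 0.306 -0.009 0 0 0 0.25; 0.458 0.306 -0.009 0 0 0 0.25"

```text
clock: 9.6
position: [0.5212, 0.0941, 0.1121]
ee_rot: [-0.005, 0.5, 0.866, 0.001]
contact_force: [0.5, -0.0, 0.1]
width: 0.0642
gripper_force: 0.0
```

```bash
python3 - <<'E'
from h import *
st(); go([.5437,.3895,.12],30)
E
```

```text
t 9.6 p [0.5212 0.0941 0.1121] yaw 30.0 q6 [ 0.04  0.31  1.78  0.01  1.06 -0.48] w 0.0642 F [ 0.5 -0.   0.1]
shift mm [244.7 167.1  -6.3] turn [-0.2 -0.5 -0. ]
```

>>> servo_tool:
  series: "0.245 0.167 -0.012 -0.2 -0.5 0 0.2; 0.245 0.167 -0.012 -0.2 -0.5 0 0.2; 0.245 0.167 -0.012 -0.2 -0.5 0 0.2; 0.245 0.167 -0.012 -0.2 -0.5 0 0.2; 0.245 0.167 -0.012 -0.2 -0.5 0 0.2"

```text
clock: 10.1
position: [0.5399, 0.3431, 0.1234]
ee_rot: [-0.0, 0.5, 0.866, -0.0]
contact_force: [0.8, 0.6, -0.3]
width: 0.0682
gripper_force: 0.0
```

>>> servo_tool:
  series: "0.013 0.008 0 0 0 0 0.2; 0.028 0.019 0 0 0 0 0.2; 0.028 0.019 0 0 0 0 0.2"

```text
clock: 10.4
position: [0.5429, 0.3762, 0.1234]
ee_rot: [-0.0, 0.499, 0.866, 0.0]
contact_force: [-0.3, -0.5, -0.3]
width: 0.0683
gripper_force: 0.0
```

```bash
python3 - <<'E'
from h import *
st(); snap("wrist","w9",1.2,(140,20,420,420)); st(); go([.5437,.3895,.03],30)
E
```

```text
t 10.4 p [0.5429 0.3762 0.1234] yaw 30.1 q6 [ 0.5   0.47  1.47  0.    1.2  -0.02] w 0.0683 F [-0.3 -0.5 -0.3]
t 10.45 p [0.5427 0.3745 0.1235] yaw 30.0 q6 [ 0.5   0.47  1.47 -0.    1.2  -0.02] w 0.0686 F [-0.4  0.1 -0.2]
shift mm [12.6  8.4 93.5] turn [-0.  0.  0.]
```

View pics/w9.png

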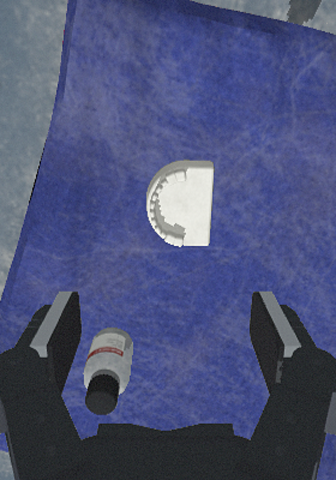

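```bash
python3 - <<'E'
from h import *
i=load("w9"); f=lambda p:np.array(p)/1.2+(140,20)
T=world(i,[f((190,160))],.004)[0];B=world(i,[f((190,247))],.02)[0];L=world(i,[f((146,203))],.012)[0];Rr=world(i,[f((213,203))],.012)[0]
ux=np.array([-.5,.866,0]);uy=np.array([.866,.5,0])
print("ylen",(T-B)@ux,"xlen",(Rr-L)@uy)
c=(T+B)@ux/2*ux+(L+Rr)@uy/2*uy; print("centre",c.round(4)); go([c[0],c[1],.03],30)
E
```

```text
ylen 0.0576110168732611 xlen 0.046086658512947194
centre [0.5458 0.3908 0.    ]
shift mm [12.7 10.8 93.5] turn [-0.  0.  0.]
```

>>> servo_tool:
  series: "0.0127 0.0108 0.08 0 0 0 0.2; 0.0127 0.0108 0.08 0 0 0 0.2; 0.0127 0.0108 0.08 0 0 0 0.2; 0.0127 0.0108 0.08 0 0 0 0.2; 0.0127 0.0108 0.08 0 0 0 0.2"

```text
clock: 10.95
position: [0.5476, 0.3908, 0.0465]
ee_rot: [0.001, 0.501, 0.866, 0.002]
contact_force: [-0.7, -0.5, -0.3]
width: 0.0682
gripper_force: 0.0
```

```bash
python3 - <<'E'
from h import *
st(); go([.5458,.3908,.0065],30)
E
```

```text
t 10.95 p [0.5476 0.3908 0.0465] yaw 29.9 q6 [ 0.52  0.55  1.53 -0.    1.05 -0.01] w 0.0682 F [-0.7 -0.5 -0.3]
shift mm [ 1.  -1.7 40. ] turn [ 0.2  0.  -0.1]
```

>>> servo_tool:
  series: "0.001 -0.0017 0.0398 0 0 0 0.2; 0.001 -0.0017 0.0398 0 0 0 0.2; 0.001 -0.0017 0.0398 0 0 0 0.2; 0.001 -0.0017 0.0398 0 0 0 0.2; 0.001 -0.0017 0.0398 0 0 0 0.2"

```text
clock: 11.45
position: [0.5454, 0.3919, 0.0066]
ee_rot: [0.001, 0.5, 0.866, 0.002]
contact_force: [-0.1, -0.2, 0.7]
width: 0.0682
gripper_force: 0.0
```

>>> servo_tool:
  series: "0 0 0 0 0 0 0.8; 0 0 0 0 0 0 0.8; 0 0 0 0 0 0 0.8; 0 0 0 0 0 0 0.8; 0 0 0 0 0 0 0.8"
  squeeze: 40

```text
clock: 11.95
position: [0.5449, 0.3917, 0.0059]
ee_rot: [0.001, 0.5, 0.866, 0.001]
contact_force: [-1.1, -0.7, 5.2]
width: 0.0427
gripper_force: 40.5
```

>>> servo_tool:
  series: "0 0 -0.02 0 0 0 0.8; 0 0 -0.1 0 0 0 0.8; 0 0 -0.1 0 0 0 0.8; 0 0 -0.1 0 0 0 0.8; 0 0 -0.1 0 0 0 0.8"

```text
clock: 12.45
position: [0.5439, 0.3913, 0.1048]
ee_rot: [0.0, 0.5, 0.866, 0.001]
contact_force: [-0.2, 0.5, -1.8]
width: 0.0429
gripper_force: 40.9
```

```bash
python3 - <<'E'
from h import *
st(); snap("wrist","w10",1.2,(140,20,420,420)); st()
s=manip.get_state(); p0=s["position"]; T=np.array([.489,-.408,.12]);Y=-9.7
_,q=go(T,Y)
d=(T-p0)/np.linalg.norm(T-p0)
for f in (.25,.5,.75): go(T,Y,(p0+f*d,q))
E
```

```text
t 12.45 p [0.5439 0.3913 0.1048] yaw 30.0 q6 [ 0.52  0.5   1.47 -0.    1.17 -0.  ] w 0.0429 F [-0.2  0.5 -1.8]
t 12.5 p [0.5431 0.3907 0.1034] yaw 30.0 q6 [ 0.52  0.5   1.47 -0.    1.17 -0.  ] w 0.0429 F [ 0.1 -0.4 -1.6]
shift mm [-664.8 -446.   -15.9] turn [-0.1  0.  39.7]
shift mm [-547.8   55.9  -11.4] turn [0. 0. 0.]
shift mm [-299.1   30.5   -6.2] turn [0. 0. 0.]
shift mm [-50.5   5.2  -1.1] turn [0. 0. 0.]
```

View pics/w10.png

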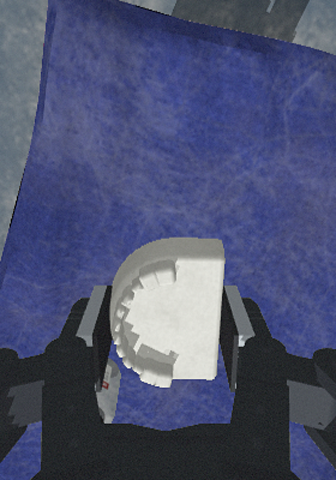

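The cast is held square between the pads. Next I carry it to the base.

>>> servo_tool:
  series: "-0.665 -0.446 -0.016 0 0 39.7 0.8; -0.665 -0.446 -0.016 0 0 39.7 0.8; -0.665 -0.446 -0.016 0 0 39.7 0.8; -0.665 -0.446 -0.016 0 0 39.7 0.8; -0.665 -0.446 -0.016 0 0 39.7 0.8"

```text
clock: 13.0
position: [0.5251, 0.1399, 0.1072]
ee_rot: [-0.001, 0.766, 0.643, -0.002]
contact_force: [1.6, -0.9, -0.9]
width: 0.0425
gripper_force: 40.9
```

>>> servo_tool:
  series: "-0.548 0.056 -0.011 0 0 0 0.8; -0.548 0.056 -0.011 0 0 0 0.8; -0.548 0.056 -0.011 0 0 0 0.8; -0.548 0.056 -0.011 0 0 0 0.8; -0.548 0.056 -0.011 0 0 0 0.8"

```text
clock: 13.5
position: [0.5083, -0.1089, 0.1123]
ee_rot: [-0.002, 0.764, 0.645, -0.001]
contact_force: [0.6, -0.8, -0.6]
width: 0.0427
gripper_force: 40.9
```

>>> servo_tool:
  series: "-0.299 0.030 -0.006 0 0 0 0.8; -0.299 0.030 -0.006 0 0 0 0.8; -0.299 0.030 -0.006 0 0 0 0.8; -0.299 0.030 -0.006 0 0 0 0.8; -0.299 0.030 -0.006 0 0 0 0.8"

```text
clock: 14.0
position: [0.4912, -0.3578, 0.1167]
ee_rot: [-0.002, 0.765, 0.645, 0.0]
contact_force: [1.4, 0.4, -0.8]
width: 0.0429
gripper_force: 40.9
```

```bash
python3 - <<'E'
from h import *
st();go([.4890,-.4075,.12],-9.7)
E
```

```text
t 14.0 p [ 0.4912 -0.3578  0.1167] yaw -9.7 q6 [-0.74  0.41  1.6   0.    1.14 -0.58] w 0.0429 F [ 1.4  0.4 -0.8]
shift mm [-49.3   6.2  -3.5] turn [-0.2 -0.2 -0. ]
```

>>> servo_tool:
  series: "-0.0493 0.0062 0 -0.2 -0.2 0 0.8; -0.0493 0.0062 0.06 -0.2 -0.2 0 0.8; -0.0493 0.0062 0.06 -0.2 -0.2 0 0.8; -0.0493 0.0062 0.06 -0.2 -0.2 0 0.8; -0.0493 0.0062 0.06 -0.2 -0.2 0 0.8"

```text
clock: 14.5
position: [0.4908, -0.4055, 0.0589]
ee_rot: [0.002, 0.764, 0.645, 0.0]
contact_force: [-0.7, -0.9, -0.2]
width: 0.043
gripper_force: 41.0
```

```bash
python3 - <<'E'
from h import *
st(); snap("wrist","w11",1.2,(140,20,420,420)); st(); go([.489,-.4075,.03],-9.7)
E
```

```text
t 14.5 p [ 0.4908 -0.4055  0.0589] yaw -9.7 q6 [-0.8   0.5   1.61  0.    1.03 -0.63] w 0.043 F [-0.7 -0.9 -0.2]
t 14.55 p [ 0.4915 -0.406   0.06  ] yaw -9.6 q6 [-0.8   0.5   1.61  0.    1.03 -0.63] w 0.0428 F [ 0.2 -0.8 -0.7]
shift mm [-1.8 -2.4 30. ] turn [0.3 0.2 0.1]
```

View pics/w11.png

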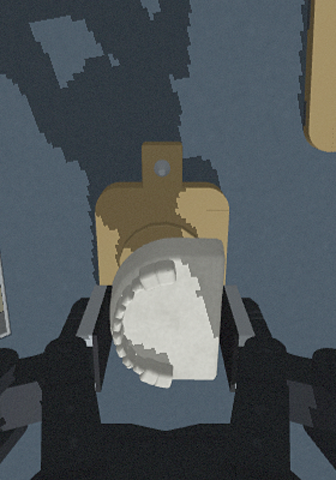

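```bash
python3 - <<'E'
from h import *
i=load("w11"); f=lambda p:np.array(p)/1.2+(140,20); z=.0589-.002
ux=np.array([np.sin(np.radians(9.7)),np.cos(np.radians(9.7)),0])
T=world(i,[f((200,238))],z)[0];B=world(i,[f((200,380))],z+.016)[0]; print((T-B)@ux,"offset of cast along tool x",(T+B)@ux/2-np.array([.4908,-.4055,0])@ux)
E
```

```text
0.056736087657937556 offset of cast along tool x -0.0013270671156664915
```

>>> servo_tool:
  series: "-0.0005 -0.0024 0.028 0 0 0 0.8; -0.0005 -0.0024 0.028 0 0 0 0.8; -0.0005 -0.0024 0.028 0 0 0 0.8; -0.0005 -0.0024 0.028 0 0 0 0.8"

```text
clock: 14.95
position: [0.4894, -0.4071, 0.033]
ee_rot: [0.004, 0.764, 0.645, 0.0]
contact_force: [-0.7, 0.5, -0.9]
width: 0.0432
gripper_force: 41.0
```

```bash
python3 - <<'E'
from h import *
st(); go([.4892,-.4062,.0225],-9.7)
E
```

```text
t 14.95 p [ 0.4894 -0.4071  0.033 ] yaw -9.7 q6 [-0.8   0.52  1.64  0.    0.97 -0.63] w 0.0432 F [-0.7  0.5 -0.9]
shift mm [ 0.9 -0.5 10.5] turn [0.4 0.3 0. ]
```

>>> servo_tool:
  series: "0.0009 -0.0005 0.005 0.4 0.3 0 0.8; 0.0009 -0.0005 0.0105 0.4 0.3 0 0.8; 0.0009 -0.0005 0.0105 0.4 0.3 0 0.8; 0.0009 -0.0005 0.0105 0.4 0.3 0 0.8"

```text
clock: 15.35
position: [0.4889, -0.4063, 0.0216]
ee_rot: [-0.001, 0.764, 0.645, 0.0]
contact_force: [-0.4, 0.9, 5.1]
width: 0.0424
gripper_force: 42.0
```

```bash
python3 - <<'E'
from h import *
st(); go([.4892,-.4062,.0220],-9.7)
E
```

```text
t 15.35 p [ 0.4889 -0.4063  0.0216] yaw -9.7 q6 [-0.8   0.54  1.65  0.    0.96 -0.63] w 0.0424 F [-0.4  0.9  5.1]
shift mm [ 0.2  0.3 -0.4] turn [-0.  -0.1 -0. ]
```

>>> servo_tool:
  series: "0 0 0 0 0 0 0.2; 0 0 0 0 0 0 0.2; 0 0 -0.02 0 0 0 0.2; 0 0 -0.1 0 0 0 0.2; 0 0 -0.1 0 0 0 0.2"

```text
clock: 15.85
position: [0.4888, -0.4066, 0.1227]
ee_rot: [-0.001, 0.764, 0.645, -0.0]
contact_force: [0.0, -1.0, -0.1]
width: 0.0683
gripper_force: 0.0
```

```bash
python3 - <<'E'
from h import *
st(); snap("wrist","w12",1.2,(140,20,420,420)); st()
s=manip.get_state(); p0=s["position"]; T=np.array([.643,-.135,.17]);Y=13.7
_,q=go(T,Y)
d=(T-p0)/np.linalg.norm(T-p0)
for f in (.25,): go(T,Y,(p0+f*d,q))
E
```

```text
t 15.85 p [ 0.4888 -0.4066  0.1227] yaw -9.7 q6 [-0.8   0.44  1.53  0.    1.17 -0.63] w 0.0683 F [ 0.  -1.  -0.1]
t 15.9 p [ 0.4909 -0.4087  0.1279] yaw -9.7 q6 [-0.8   0.44  1.52  0.    1.17 -0.63] w 0.0685 F [ 1.1 -1.   2.5]
shift mm [295.2 104.  -42.8] turn [  0.3   0.3 -23.4]
shift mm [48.  44.4 -8.8] turn [ 0.  0. -0.]
```

View pics/w12.png

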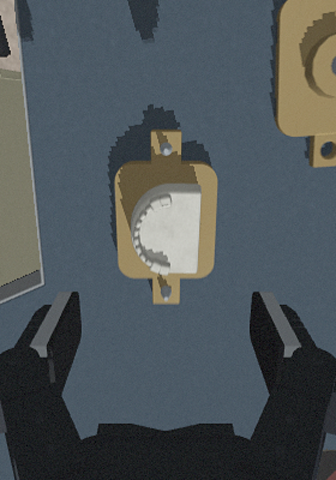

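The cast stands upright and centred on the plug. I've now used up my allowance of picture views (I'm slightly over it), so from here I'll measure by code only, fitting each part's projected outline to the brass mask.

>>> servo_tool:
  series: "0.295 0.104 -0.043 0.3 0.3 -23.4 0; 0.295 0.104 -0.043 0.3 0.3 -23.4 0; 0.295 0.104 -0.043 0.3 0.3 -23.4 0; 0.295 0.104 -0.043 0.3 0.3 -23.4 0; 0.295 0.104 -0.043 0.3 0.3 -23.4 0"

```text
clock: 16.4
position: [0.6094, -0.188, 0.1546]
ee_rot: [-0.006, 0.618, 0.786, 0.0]
contact_force: [1.1, -0.5, -0.1]
width: 0.0856
gripper_force: 0.0
```

>>> servo_tool:
  series: "0.048 0.044 -0.009 0 0 0 0; 0.048 0.044 -0.009 0 0 0 0; 0.048 0.044 -0.009 0 0 0 0; 0.048 0.044 -0.009 0 0 0 0"

```text
clock: 16.8
position: [0.6396, -0.1334, 0.1634]
ee_rot: [-0.006, 0.618, 0.786, -0.0]
contact_force: [-0.6, -1.1, 0.8]
width: 0.0855
gripper_force: 0.0
```

```bash
cat > fit.py <<'E'
from h import *
from scipy.optimize import minimize
def brass(im):
    g=cv2.cvtColor(im,cv2.COLOR_BGR2HSV)
    return ((g[:,:,0]<32)&(g[:,:,0]>12)&(g[:,:,1]>70)).astype(np.uint8)
def box(x0,x1,y0,y1,z0,z1): return np.array([(x,y,z) for x in (x0,x1) for y in (y0,y1) for z in (z0,z1)])
S=4
def render(i,p,h,z0,lug):
    """silhouette at S x; p=(x,y,yaw deg). h height, z0 underside, lug half width"""
    r=R.from_euler("z",p[2],degrees=True); m=np.zeros((420*S,560*S),np.uint8)
    P=lambda b:(pixel(i,r.apply(b)+[p[0],p[1],z0])*S).astype(np.int32)
    for b in (box(-.034,.034,-.036,.036,0,h),box(-.029,.029,-.041,.041,0,h),box(-lug,lug,-.062,.062,0,h)): cv2.fillPoly(m,[cv2.convexHull(P(b))],1)
    return m,P
def fit(i,im,p0,h,z0,lug=.0095,ring=False,pad=.075):
    c=pixel(i,[(p0[0],p0[1],z0+h)])[0]; m0=brass(im)
    w=np.zeros_like(m0); cv2.circle(w,tuple(int(v) for v in c),int(pad/.3*320),1,-1)
    m0=m0*w
    cs,_=cv2.findContours(m0,cv2.RETR_EXTERNAL,cv2.CHAIN_APPROX_NONE)
    m0=np.zeros_like(m0); cv2.drawContours(m0,[max(cs,key=cv2.contourArea)],-1,1,-1)
    def f(q):
        m,_=render(i,q*np.array([1e-3,1e-3,1]),h,z0,lug); m=cv2.resize(m.astype(np.float32),(560,420),interpolation=cv2.INTER_AREA)
        return 1-np.minimum(m,m0).sum()/np.maximum(m,m0).sum()
    x0=np.array(p0)*[1e3,1e3,1]
    o=minimize(f,x0,method="Nelder-Mead",options=dict(initial_simplex=x0+np.array([(0,0,0),(8,0,0),(0,8,0),(0,0,8)]),xatol=.05,fatol=1e-4))
    print("fit x,y mm,yaw",o.x.round(1),"1-IoU",round(o.fun,3)); return o.x*[1e-3,1e-3,1]
E
python3 - <<'E'
from fit import *
st(); snap("wrist","w13"); st()
im=cv2.imread("raw_w13.png"); i=load("w13")
for h in (.034,): 
    for l in (.0095,.011): p=fit(i,im,(.643,-.1425,13.7),h,0,l)
# checks on known ones: base and lid in first wrist picture
i1=load("w1"); im1=cv2.imread("raw_w1.png")
fit(i1,im1,(.489,-.407,-9.7),.014,0); fit(i1,im1,(.608,-.327,-5.8),.008,0)
iw=load("w12"); g=lambda p:np.array(p)/1.2+(140,20)
a=world(iw,[g((190,184))],.02)[0]; b=world(iw,[g((190,274))],.036)[0]; print("cast y mid",((a+b)/2).round(4),np.linalg.norm(a-b))
go([p[0],p[1],.08],p[2])
E
```

```text
t 16.8 p [ 0.6396 -0.1334  0.1634] yaw 13.7 q6 [-0.31  0.44  1.42  0.    1.29 -0.55] w 0.0855 F [-0.6 -1.1  0.8]
t 16.85 p [ 0.6394 -0.1341  0.1634] yaw 13.6 q6 [-0.32  0.44  1.42  0.    1.29 -0.55] w 0.0855 F [-0.1 -0.3 -0.1]
fit x,y mm,yaw [ 648.5 -141.    13.6] 1-IoU 0.023
fit x,y mm,yaw [ 648.6 -141.1   13.2] 1-IoU 0.031
fit x,y mm,yaw [ 488.9 -409.1   -9.8] 1-IoU 0.021
fit x,y mm,yaw [ 609.  -327.    -5.6] 1-IoU 0.022
cast y mid [ 0.5045 -0.4108  0.028 ] 0.059297447836098104
shift mm [-9.7  7.9 83.2] turn [-0.5 -0.5  0.4]
```

>>> servo_tool:
  series: "-0.0097 0.0079 0.083 -0.5 -0.5 0.2 0; -0.0097 0.0079 0.083 -0.5 -0.5 0.2 0; -0.0097 0.0079 0.083 -0.5 -0.5 0.2 0; -0.0097 0.0079 0.083 -0.5 -0.5 0.2 0; -0.0097 0.0079 0.083 -0.5 -0.5 0.2 0"

```text
clock: 17.35
position: [0.6508, -0.141, 0.0831]
ee_rot: [0.002, 0.62, 0.785, 0.002]
contact_force: [0.3, 0.2, 0.9]
width: 0.0851
gripper_force: 0.0
```

```bash
python3 - <<'E'
from fit import *
st(); snap("wrist","w14"); p=fit(load("w14"),cv2.imread("raw_w14.png"),(.6485,-.141,13.6),.034,0,pad=.11); st()
go([.6485,-.141,.004],13.6)
E
```

```text
t 17.35 p [ 0.6508 -0.141   0.0831] yaw 13.4 q6 [-0.32  0.51  1.51  0.    1.11 -0.55] w 0.0851 F [0.3 0.2 0.9]
fit x,y mm,yaw [ 648.3 -141.3   13.6] 1-IoU 0.031
t 17.4 p [ 0.651  -0.1408  0.0835] yaw 13.4 q6 [-0.32  0.51  1.51  0.    1.11 -0.55] w 0.0852 F [-0.2  0.3  0.5]
shift mm [ 0.5 -3.  79.4] turn [ 0.4  0.1 -0.2]
```

>>> servo_tool:
  series: "0.0003 -0.003 0.025 0.4 0.1 -0.2 0; 0.0003 -0.003 0.025 0.4 0.1 -0.2 0; 0.0003 -0.003 0.05 0.4 0.1 -0.2 0; 0.0003 -0.003 0.079 0.4 0.1 -0.2 0; 0.0003 -0.003 0.079 0.4 0.1 -0.2 0"

```text
clock: 17.9
position: [0.6448, -0.1392, 0.0002]
ee_rot: [-0.005, 0.618, 0.786, -0.002]
contact_force: [-1.2, -0.6, 0.0]
width: 0.0854
gripper_force: 0.0
```

>>> servo_tool:
  series: "0 0 0 0 0 0 0; 0 0 0 0 0 0 0"

```text
clock: 18.1
position: [0.6486, -0.1404, 0.0043]
ee_rot: [-0.0, 0.618, 0.786, -0.0]
contact_force: [0.5, -0.6, 0.4]
width: 0.0856
gripper_force: 0.0
```

```bash
python3 - <<'E'
from fit import *
st(); go([.6485,-.141,.003],13.6)
E
```

```text
t 18.1 p [ 0.6486 -0.1404  0.0043] yaw 13.7 q6 [-0.32  0.59  1.59 -0.    0.96 -0.56] w 0.0856 F [ 0.5 -0.6  0.4]
shift mm [-0.5 -0.2  1.3] turn [-0.  -0.   0.1]
```

>>> servo_tool:
  series: "0 0 0.001 0 0 0 0.5; 0 0 0.001 0 0 0 0.5; 0 0 0.001 0 0 0 0.5; 0 0 0.001 0 0 0 0.5; 0 0 0.001 0 0 0 0.5"
  squeeze: 80

```text
clock: 18.6
position: [0.6485, -0.1404, 0.0032]
ee_rot: [-0.0, 0.618, 0.786, -0.0]
contact_force: [-1.0, 0.8, 5.9]
width: 0.0665
gripper_force: 91.0
```

```bash
python3 - <<'E'
from fit import *
st(); print(manip.get_state()["gripper_force"])
E
```

```text
t 18.6 p [ 0.6485 -0.1404  0.0032] yaw 13.7 q6 [-0.32  0.59  1.59 -0.    0.96 -0.56] w 0.0665 F [-1.   0.8  5.9]
91.0163426399231
```

>>> servo_tool:
  series: "0 0 -0.02 0 0 0 0.5; 0 0 -0.05 0 0 0 0.5; 0 0 -0.1 0 0 0 0.5; 0 0 -0.1 0 0 0 0.5; 0 0 -0.1 0 0 0 0.5"

```text
clock: 19.1
position: [0.6481, -0.1403, 0.1028]
ee_rot: [-0.001, 0.618, 0.786, -0.0]
contact_force: [0.2, -0.1, -3.0]
width: 0.0666
gripper_force: 90.1
```

```bash
python3 - <<'E'
from fit import *
st(); print(manip.get_state()["gripper_force"]); snap("wrist","w15")
s=manip.get_state(); z=s["position"][2]
p=fit(load("w15"),cv2.imread("raw_w15.png"),(.6485,-.141,13.6),.034,z-.0033,pad=.13); st()
p0=s["position"]; T=np.array([.489,-.4083,.12]);Y=-9.75
_,q=go(T,Y)
d=(T-p0)/np.linalg.norm(T-p0)
go(T,Y,(p0+.25*d,q))
E
```

```text
t 19.1 p [ 0.6481 -0.1403  0.1028] yaw 13.7 q6 [-0.32  0.49  1.49 -0.    1.16 -0.56] w 0.0666 F [ 0.2 -0.1 -3. ]
90.11922955513
fit x,y mm,yaw [ 648.4 -142.    13.1] 1-IoU 0.124
t 19.15 p [ 0.6468 -0.1399  0.1009] yaw 13.7 q6 [-0.32  0.5   1.49 -0.    1.16 -0.56] w 0.0666 F [-0.9  1.  -2.1]
shift mm [-223.4 -216.9  -18.7] turn [-0.3 -0.1 23.4]
shift mm [-57.8 -21.8  -3.8] turn [0. 0. 0.]
```

>>> servo_tool:
  series: "-0.223 -0.217 -0.019 -0.3 -0.1 23.4 0.5; -0.223 -0.217 -0.019 -0.3 -0.1 23.4 0.5; -0.223 -0.217 -0.019 -0.3 -0.1 23.4 0.5; -0.223 -0.217 -0.019 -0.3 -0.1 23.4 0.5; -0.223 -0.217 -0.019 -0.3 -0.1 23.4 0.5"

```text
clock: 19.65
position: [0.5183, -0.3554, 0.1143]
ee_rot: [-0.002, 0.764, 0.645, -0.0]
contact_force: [1.0, -0.5, -2.2]
width: 0.0664
gripper_force: 90.0
```

>>> servo_tool:
  series: "-0.058 -0.022 -0.004 0 0 0 0.5; -0.058 -0.022 -0.004 0 0 0 0.5; -0.058 -0.022 -0.004 0 0 0 0.5; -0.058 -0.022 -0.004 0 0 0 0.5; -0.058 -0.022 -0.004 0 0 0 0.5"

```text
clock: 20.15
position: [0.4898, -0.4064, 0.1196]
ee_rot: [-0.001, 0.764, 0.645, 0.001]
contact_force: [-0.7, 0.1, -1.9]
width: 0.0667
gripper_force: 90.1
```

>>> servo_tool:
  series: "0 0 0 0 0 0 0.5; 0 0 0 0 0 0 0.5"

```text
clock: 20.35
position: [0.49, -0.4072, 0.1204]
ee_rot: [0.0, 0.764, 0.645, 0.0]
contact_force: [0.2, 0.2, -2.3]
width: 0.0666
gripper_force: 90.1
```

```bash
python3 - <<'E'
from fit import *
st(); snap("wrist","w16"); s=manip.get_state(); im=cv2.imread("raw_w16.png"); i=load("w16")
p=s["position"]
# top-edge columns/rows of brass: extreme far lug edge of the held ring & of the base
m=brass(im); print("rows of brass in centre column", [ (a,b) for a,b in zip(*[np.flatnonzero(np.diff(np.r_[0,m[:,277],0])==v) for v in (1,-1)])])
q=fit(i,im,(p[0],p[1],-9.7),.034,p[2]-.0033,pad=.16)
go([.489,-.4083,.06],-9.75)
E
```

```text
t 20.35 p [ 0.49   -0.4072  0.1204] yaw -9.6 q6 [-0.8   0.44  1.53  0.    1.17 -0.64] w 0.0666 F [ 0.2  0.2 -2.3]
rows of brass in centre column []
fit x,y mm,yaw [ 490.  -407.2   -9.7] 1-IoU 0.119
shift mm [-1.  -0.8 60.5] turn [ 0.  -0.   0.1]
```

```bash
python3 - <<'E'
from fit import *
for t in ("w15","w16"):
    m=brass(cv2.imread(f"raw_{t}.png"))
    for r in range(0,420,14): print("".join(".:#"[int(round(2*m[r:r+14,c:c+10].mean()))] for c in range(0,560,10)))
    print()
i=load("w16"); s=manip.get_state()
_,P=render(i,(.49,-.4072,-9.7),.034,.117,.0095); print((P(np.array([(0,.062,.034),(0,.062,0),(0,.041,.034),(0,.037,.034),(0,-.037,.034)]))/S))
im=cv2.cvtColor(cv2.imread("raw_w16.png"),cv2.COLOR_BGR2HSV); print(im[100:400:12,277].tolist())
E
```

```text
.....................:###..::...........................
.......................::...............................
........................................................
........................................................
........................................................
........................................................
........................................................
........................................................
........................................................
........................................................
.........................:::::..........................
.........................#####:.........................
.........................#####:..................::::###
......................:::#:..#:::..............#########
.....................######::#####:...........:###::####
....................###############:..........:##::#####
...................##:............##:.........:::.######
...................###............##:.........###:::####
...................###............##:.........:####:::##
.................
[... 2091 characters left out ...]
.
....................:#::::####:::##:....................
.....................:..................................
........................................................
........................................................

[[278.25 158.25]
 [277.75 145.25]
 [278.   213.75]
 [278.   223.75]
 [277.75 375.25]]
[[102, 59, 108], [111, 49, 67], [105, 65, 63], [20, 92, 108], [21, 100, 87], [20, 90, 105], [20, 89, 103], [105, 24, 108], [102, 21, 121], [20, 102, 103], [20, 102, 100], [35, 7, 211], [38, 10, 208], [21, 103, 99], [106, 20, 196], [103, 64, 104], [103, 64, 108], [100, 58, 102], [102, 69, 103], [22, 77, 83], [20, 110, 88], [19, 106, 89], [19, 99, 88], [20, 101, 86], [117, 100, 28]]
```

```bash
python3 - <<'E'
from fit import *
m=brass(cv2.imread("raw_w15.png")); i=load("w15")
def runs(v):
    d=np.diff(np.r_[0,v.astype(int),0]); return list(zip(np.flatnonzero(d==1),np.flatnonzero(d==-1)))
for c in (262,265,292,295): print(c,runs(m[:,c]))
for r in (215,225,260,300): print(r,runs(m[r]))
z0=.1028-.0033
_,P=render(i,(.6481,-.1403,13.7),.034,z0,.0095); print((P(np.array([(-.0045,.062,.034),(-.0045,.062,0),(-.0045,.037,.034),(-.0045,-.037,.034),(-.034,0,.034),(.034,0,.034),(-.03,0,.034),(.03,0,.034)]))/S))
E
```

```text
262 [(np.int64(147), np.int64(225)), (np.int64(329), np.int64(376))]
265 [(np.int64(146), np.int64(225)), (np.int64(328), np.int64(377))]
292 [(np.int64(0), np.int64(3)), (np.int64(146), np.int64(225)), (np.int64(328), np.int64(376))]
295 [(np.int64(146), np.int64(225)), (np.int64(329), np.int64(375))]
215 [(np.int64(202), np.int64(354)), (np.int64(464), np.int64(493)), (np.int64(504), np.int64(527)), (np.int64(528), np.int64(560))]
225 [(np.int64(195), np.int64(217)), (np.int64(339), np.int64(361)), (np.int64(464), np.int64(474)), (np.int64(476), np.int64(490)), (np.int64(500), np.int64(519)), (np.int64(520), np.int64(560))]
260 [(np.int64(191), np.int64(219)), (np.int64(337), np.int64(365)), (np.int64(468), np.int64(517)), (np.int64(532), np.int64(560))]
300 [(np.int64(196), np.int64(221)), (np.int64(335), np.int64(360)), (np.int64(545), np.int64(560))]
[[265.   158.5 ]
 [267.75 145.5 ]
 [265.75 223.75]
 [267.75 375.75]
 [196.25 306.5 ]
 [359.25 306.5 ]
 [205.75 306.5 ]
 [349.5  306.5 ]]
```

```bash
python3 - <<'E'
from fit import *
for t in ("w8","w12"): fit(load(t),cv2.imread(f"raw_{t}.png"),(.489,-.408,-9.7),.014,0,pad=.09)
go([.4892,-.4078,.05],-9.75)
E
```

```text
fit x,y mm,yaw [ 488.9 -409.    -9.6] 1-IoU 0.021
fit x,y mm,yaw [ 489.  -408.7   -9.7] 1-IoU 0.02
shift mm [-0.5 -0.7 70.5] turn [ 0.  -0.   0.1]
```

>>> servo_tool:
  series: "-0.0005 -0.0007 0.05 0 0 0.1 0.5; -0.0005 -0.0007 0.083 0 0 0.1 0.5; -0.0005 -0.0007 0.083 0 0 0.1 0.5; -0.0005 -0.0007 0.083 0 0 0.1 0.5; -0.0005 -0.0007 0.083 0 0 0.1 0.5"

```text
clock: 20.9
position: [0.49, -0.4101, 0.0397]
ee_rot: [0.003, 0.765, 0.644, 0.0]
contact_force: [-0.5, -0.8, -2.4]
width: 0.0666
gripper_force: 90.1
```

>>> servo_tool:
  series: "0 0 0 0 0 0 0.5; 0 0 0 0 0 0 0.5"

```text
clock: 21.1
position: [0.4894, -0.4097, 0.0393]
ee_rot: [0.002, 0.765, 0.644, 0.0]
contact_force: [0.8, -0.8, -2.1]
width: 0.0665
gripper_force: 90.1
```

```bash
python3 - <<'E'
from fit import *
st(); go([.4891,-.4081,.0175],-9.7)
E
```

```text
t 21.1 p [ 0.4894 -0.4097  0.0393] yaw -9.8 q6 [-0.81  0.52  1.63  0.    0.99 -0.64] w 0.0665 F [ 0.8 -0.8 -2.1]
shift mm [ 1.6 -0.6 21.8] turn [ 0.2  0.1 -0.1]
```

>>> servo_tool:
  series: "0.0016 -0.0006 0.004 0.2 0.1 -0.1 0.5; 0.0016 -0.0006 0.009 0.2 0.1 -0.1 0.5; 0.0016 -0.0006 0.014 0.2 0.1 -0.1 0.5; 0.0016 -0.0006 0.014 0.2 0.1 -0.1 0.5"

```text
clock: 21.5
position: [0.4876, -0.4066, 0.0223]
ee_rot: [-0.003, 0.764, 0.645, -0.0]
contact_force: [-0.2, -0.4, -2.5]
width: 0.0666
gripper_force: 90.1
```

```bash
python3 - <<'E'
from fit import *
st(); go([.4891,-.4081,.0175],-9.7)
E
```

```text
t 21.5 p [ 0.4876 -0.4066  0.0223] yaw -9.7 q6 [-0.8   0.54  1.64 -0.    0.97 -0.63] w 0.0666 F [-0.2 -0.4 -2.5]
shift mm [-1.3  1.8  4.8] turn [-0.3 -0.2 -0. ]
```

>>> servo_tool:
  series: "-0.0008 0.0013 0.002 -0.3 -0.2 0 0.5; -0.0008 0.0013 0.0053 -0.3 -0.2 0 0.5; -0.0008 0.0013 0.0053 -0.3 -0.2 0 0.5; -0.0008 0.0013 0.0053 -0.3 -0.2 0 0.5"

```text
clock: 21.9
position: [0.4893, -0.4082, 0.0181]
ee_rot: [0.001, 0.764, 0.645, 0.0]
contact_force: [-0.4, -0.4, -1.8]
width: 0.0666
gripper_force: 90.1
```

```bash
python3 - <<'E'
from fit import *
st(); go([.4891,-.4081,.0172],-9.7)
E
```

```text
t 21.9 p [ 0.4893 -0.4082  0.0181] yaw -9.7 q6 [-0.8   0.54  1.65  0.    0.95 -0.63] w 0.0666 F [-0.4 -0.4 -1.8]
shift mm [ 0.  -0.2  0.9] turn [ 0.1  0.1 -0. ]
```

Less than 1 mm is left and there is no side force. I'll lower the last bit and let go.

>>> servo_tool:
  series: "0 0 0.0012 0 0 0 0.5; 0 0 0.0012 0 0 0 0.5; 0 0 0.0012 0 0 0 0; 0 0 0.0012 0 0 0 0; 0 0 0.0012 0 0 0 0"

```text
clock: 22.4
position: [0.4895, -0.4083, 0.0172]
ee_rot: [0.002, 0.764, 0.645, 0.0]
contact_force: [-0.3, 0.3, 0.3]
width: 0.0854
gripper_force: 0.0
```

>>> servo_tool:
  series: "0 0 0 0 0 0 0; 0 0 -0.03 0 0 0 0; 0 0 -0.08 0 0 0 0; 0 0 -0.12 0 0 0 0; 0 0 -0.12 0 0 0 0"

```text
clock: 22.9
position: [0.4922, -0.4111, 0.144]
ee_rot: [0.008, 0.764, 0.645, 0.001]
contact_force: [0.7, 0.3, 0.2]
width: 0.0856
gripper_force: 0.0
```

>>> servo_tool:
  series: "0 0 0 0 0 0 0; 0 0 0 0 0 0 0"

```text
clock: 23.1
position: [0.4883, -0.4072, 0.1358]
ee_rot: [0.0, 0.764, 0.645, 0.0]
contact_force: [-0.2, -0.1, -0.2]
width: 0.0854
gripper_force: 0.0
```

```bash
python3 - <<'E'
from fit import *
st(); snap("wrist","w17"); i=load("w17"); im=cv2.imread("raw_w17.png")
fit(i,im,(.489,-.408,-9.7),.048,0,pad=.12)
fit(i,im,(.489,-.408,-9.7),.034,.016,pad=.12)
st(); s=manip.get_state(); p0=s["position"]; T=np.array([.609,-.327,.14]); go(T,-5.7)
E
```

```text
t 23.1 p [ 0.4883 -0.4072  0.1358] yaw -9.7 q6 [-0.8   0.43  1.51  0.    1.2  -0.63] w 0.0854 F [-0.2 -0.1 -0.2]
fit x,y mm,yaw [ 489.7 -409.3   -9.7] 1-IoU 0.021
fit x,y mm,yaw [ 489.9 -407.9   -9.7] 1-IoU 0.029
t 23.15 p [ 0.4882 -0.4071  0.1353] yaw -9.7 q6 [-0.8   0.43  1.52  0.    1.2  -0.63] w 0.0853 F [ 0.2  0.  -0.6]
shift mm [ 99.3 105.6  -4.7] turn [-0. -0. -4.]
```

The base and ring now fit as a single 48 mm stack (mismatch 0.021), so the ring is home. Next is the lid.

>>> servo_tool:
  series: "0.099 0.106 -0.005 0 0 -4 0.3; 0.099 0.106 -0.005 0 0 -4 0.3; 0.099 0.106 -0.005 0 0 -4 0.3; 0.099 0.106 -0.005 0 0 -4 0.3; 0.099 0.106 -0.005 0 0 -4 0.3"

```text
clock: 23.65
position: [0.6102, -0.3269, 0.1399]
ee_rot: [-0.0, 0.741, 0.672, -0.001]
contact_force: [-0.4, -0.2, -0.3]
width: 0.0597
gripper_force: 0.0
```

>>> servo_tool:
  series: "0 0 0 0 0 0 0.3; 0 0 0 0 0 0 0.3"

```text
clock: 23.85
position: [0.6089, -0.329, 0.1414]
ee_rot: [0.001, 0.742, 0.67, -0.0]
contact_force: [-0.2, 0.1, 0.6]
width: 0.0597
gripper_force: 0.0
```

```bash
python3 - <<'E'
from fit import *
st(); snap("wrist","w18"); i=load("w18"); im=cv2.imread("raw_w18.png")
p=fit(i,im,(.609,-.327,-5.6),.008,0,pad=.09)
go([p[0],p[1],.03],p[2])
E
```

```text
t 23.85 p [ 0.6089 -0.329   0.1414] yaw -5.8 q6 [-0.6   0.5   1.37 -0.    1.27 -0.49] w 0.0597 F [-0.2  0.1  0.6]
fit x,y mm,yaw [ 608.2 -327.    -5.7] 1-IoU 0.021
shift mm [  2.2  -1.2 111.7] turn [ 0.1  0.1 -0.1]
```

>>> servo_tool:
  series: "0.0022 -0.001 0.05 0.1 0.1 -0.1 0.3; 0.0022 -0.001 0.1 0.1 0.1 -0.1 0.3; 0.0022 -0.001 0.107 0.1 0.1 -0.1 0.3; 0.0022 -0.001 0.107 0.1 0.1 -0.1 0.3; 0.0022 -0.001 0.107 0.1 0.1 -0.1 0.3"

```text
clock: 24.4
position: [0.611, -0.3277, 0.0375]
ee_rot: [0.002, 0.741, 0.671, 0.001]
contact_force: [0.4, -0.7, 0.8]
width: 0.0599
gripper_force: 0.0
```

>>> servo_tool:
  series: "0 0 0 0 0 0 0.3; 0 0 0 0 0 0 0.3"

```text
clock: 24.6
position: [0.611, -0.3271, 0.0377]
ee_rot: [0.003, 0.741, 0.672, 0.001]
contact_force: [0.2, -0.1, 1.1]
width: 0.0599
gripper_force: 0.0
```

```bash
python3 - <<'E'
from fit import *
st(); go([.6083,-.327,.0105],-5.7)
E
```

```text
t 24.6 p [ 0.611  -0.3271  0.0377] yaw -5.6 q6 [-0.59  0.59  1.49  0.    1.06 -0.49] w 0.0599 F [ 0.2 -0.1  1.1]
shift mm [-0.1 -2.9 27.2] turn [0.3 0.1 0.1]
```

>>> servo_tool:
  series: "0 -0.0026 0.0265 0.3 0.1 0 0.3; 0 -0.0026 0.0265 0.3 0.1 0 0.3; 0 -0.0026 0.0265 0.3 0.1 0 0.3; 0 -0.0026 0.0265 0.3 0.1 0 0.3; 0 -0.0026 0.0265 0.3 0.1 0 0.3"

```text
clock: 25.1
position: [0.608, -0.3264, 0.0099]
ee_rot: [-0.001, 0.741, 0.672, -0.001]
contact_force: [-0.4, 0.2, 0.1]
width: 0.0597
gripper_force: 0.0
```

```bash
python3 - <<'E'
from fit import *
st(); go([.6083,-.327,.0105],-5.7)
E
```

```text
t 25.1 p [ 0.608  -0.3264  0.0099] yaw -5.6 q6 [-0.59  0.62  1.52 -0.    1.01 -0.49] w 0.0597 F [-0.4  0.2  0.1]
shift mm [-0.6  0.4 -0.6] turn [-0.1 -0.   0.1]
```

>>> servo_tool:
  series: "-0.0006 0.0003 -0.0008 0 0 0 0.9; -0.0006 0.0003 -0.0008 0 0 0 0.9; -0.0006 0.0003 -0.0008 0 0 0 0.9; -0.0006 0.0003 -0.0008 0 0 0 0.9; -0.0006 0.0003 -0.0008 0 0 0 0.9"
  squeeze: 80

```text
clock: 25.6
position: [0.608, -0.327, 0.0109]
ee_rot: [-0.001, 0.741, 0.672, -0.001]
contact_force: [0.0, 0.4, 6.2]
width: 0.0332
gripper_force: 78.8
```

>>> servo_tool:
  series: "-0.0006 0.0003 -0.0008 0 0 0 0.9; -0.0006 0.0003 -0.02 0 0 0 0.9; -0.0006 0.0003 -0.06 0 0 0 0.9; -0.0006 0.0003 -0.12 0 0 0 0.9; -0.0006 0.0003 -0.12 0 0 0 0.9"

```text
clock: 26.1
position: [0.6111, -0.3294, 0.1354]
ee_rot: [0.003, 0.741, 0.672, 0.0]
contact_force: [1.2, -0.5, -1.5]
width: 0.033
gripper_force: 79.9
```

>>> servo_tool:
  series: "0 0 0 0 0 0 0.9; 0 0 0 0 0 0 0.9"

```text
clock: 26.3
position: [0.6069, -0.3267, 0.1274]
ee_rot: [-0.004, 0.741, 0.672, -0.001]
contact_force: [0.3, 0.9, -2.3]
width: 0.0328
gripper_force: 79.9
```

```bash
python3 - <<'E'
from fit import *
st(); snap("wrist","w19"); i=load("w19"); im=cv2.imread("raw_w19.png"); s=manip.get_state(); p=s["position"]
q=fit(i,im,(p[0],p[1]+.003,-5.7),.008,p[2]-.0105,pad=.15)
m=brass(im)
for r in range(0,420,14): print("".join(".:#"[int(round(2*m[r:r+14,c:c+10].mean()))] for c in range(0,560,10)))
def runs(v):
    d=np.diff(np.r_[0,v.astype(int),0]); return [(int(a),int(b)) for a,b in zip(np.flatnonzero(d==1),np.flatnonzero(d==-1))]
_,P=render(i,(p[0],p[1],-5.7),.008,p[2]-.0105,.0095); print((P(np.array([(-.0075,.062,.008),(-.0075,.062,0),(-.025,.041,.008),(-.025,-.041,.008),(-.034,.02,.008),(.034,.02,.008)]))/S))
for c in (257,260,295,298,230,325): print(c,runs(m[:,c]))
go([.489,-.408,p[2]],-9.7)
E
```

```text
t 26.3 p [ 0.6069 -0.3267  0.1274] yaw -5.6 q6 [-0.59  0.51  1.39 -0.    1.25 -0.5 ] w 0.0328 F [ 0.3  0.9 -2.3]
fit x,y mm,yaw [ 606.9 -326.8   -6. ] 1-IoU 0.195
........................................................
........................................................
........................................................
........................................................
........................................................
........................................................
.......................................................:
.......................................................:
......................................................::
.....................................................:::
.........................:####..........................
.........................:#.:#..........................
.........................:#::#......................::..
......................:::#####::::.................::...
.....................#############:.....................
.....................##############.....................
...............::....####
[... 343 characters left out ...]
#####:........................
...........#............#######:........................
..........................#:#:..........................
..........................###:..........................
........................................................
........................................................
........................................................
........................................................
[[260.75 145.  ]
 [261.75 142.75]
 [224.75 189.25]
 [232.25 331.  ]
 [208.75 229.75]
 [345.5  230.5 ]]
257 [(143, 333)]
260 [(143, 351), (352, 354)]
295 [(143, 347)]
298 [(143, 334)]
230 [(187, 256)]
325 [(187, 256)]
shift mm [ -92.7 -109.     0.6] turn [-0.5 -0.2  4.1]
```

The lid is centred in the grip, with its edges where predicted. I'll carry it over the stack.

>>> servo_tool:
  series: "-0.0937 -0.109 0 -0.5 -0.2 4.1 0.9; -0.0937 -0.109 0 -0.5 -0.2 4.1 0.9; -0.0937 -0.109 0 -0.5 -0.2 4.1 0.9; -0.0937 -0.109 0 -0.5 -0.2 4.1 0.9; -0.0937 -0.109 0 -0.5 -0.2 4.1 0.9"

```text
clock: 26.85
position: [0.4888, -0.4097, 0.1274]
ee_rot: [0.0, 0.765, 0.644, 0.001]
contact_force: [-0.3, -1.0, -2.9]
width: 0.0325
gripper_force: 80.1
```

>>> servo_tool:
  series: "0 0 0.02 0 0 0 0.9; 0 0 0.045 0 0 0 0.9; 0 0 0.045 0 0 0 0.9; 0 0 0.045 0 0 0 0.9; 0 0 0.045 0 0 0 0.9"

```text
clock: 27.35
position: [0.4919, -0.4102, 0.0855]
ee_rot: [0.003, 0.764, 0.645, 0.001]
contact_force: [-0.7, 0.5, -1.3]
width: 0.0326
gripper_force: 80.1
```

```bash
python3 - <<'E'
from fit import *
st(); go([.4895,-.4088,.067],-9.7)
E
```

```text
t 27.35 p [ 0.4919 -0.4102  0.0855] yaw -9.7 q6 [-0.8   0.47  1.57  0.    1.09 -0.64] w 0.0326 F [-0.7  0.5 -1.3]
shift mm [ 1.  -2.7 18.4] turn [0.3 0.2 0. ]
```

>>> servo_tool:
  series: "0.001 -0.0024 0.009 0.3 0.2 0 0.9; 0.001 -0.0024 0.009 0.3 0.2 0 0.9; 0.001 -0.0024 0.009 0.3 0.2 0 0.9; 0.001 -0.0024 0.009 0.3 0.2 0 0.9"

```text
clock: 27.75
position: [0.4886, -0.409, 0.076]
ee_rot: [-0.001, 0.764, 0.645, 0.0]
contact_force: [-0.7, -0.5, -2.6]
width: 0.0327
gripper_force: 80.1
```

```bash
python3 - <<'E'
from fit import *
st(); go([.4895,-.4088,.060],-9.7)
E
```

```text
t 27.75 p [ 0.4886 -0.409   0.076 ] yaw -9.7 q6 [-0.81  0.48  1.58  0.    1.07 -0.64] w 0.0327 F [-0.7 -0.5 -2.6]
shift mm [ 0.3  0.8 16. ] turn [-0.  -0.1 -0. ]
```

>>> servo_tool:
  series: "0.0003 0.0008 0.005 0 0 0 0.9; 0.0003 0.0008 0.010 0 0 0 0.9; 0.0003 0.0008 0.014 0 0 0 0.9; 0.0003 0.0008 0.014 0 0 0 0.9; 0.0003 0.0008 0.014 0 0 0 0.9"

```text
clock: 28.25
position: [0.4893, -0.4085, 0.0614]
ee_rot: [-0.001, 0.764, 0.645, 0.0]
contact_force: [0.3, 0.0, -1.9]
width: 0.0325
gripper_force: 80.1
```

```bash
python3 - <<'E'
from fit import *
st(); go([.4895,-.4088,.0590],-9.7)
E
```

```text
t 28.25 p [ 0.4893 -0.4085  0.0614] yaw -9.7 q6 [-0.81  0.5   1.6   0.    1.05 -0.64] w 0.0325 F [ 0.3  0.  -1.9]
shift mm [-0.2  0.3  2.4] turn [-0.1 -0.1 -0. ]
```

The lid is on the pins with no contact force. I'll lower the last 2.5 mm.

>>> servo_tool:
  series: "-0.0002 0.0002 0.0024 0 0 0 0.9; -0.0002 0.0002 0.0024 0 0 0 0.9; -0.0002 0.0002 0.0024 0 0 0 0.9"

```text
clock: 28.55
position: [0.4895, -0.4088, 0.0594]
ee_rot: [-0.001, 0.764, 0.645, 0.0]
contact_force: [-0.1, -0.4, -2.0]
width: 0.0326
gripper_force: 80.1
```

```bash
python3 - <<'E'
from fit import *
st(); go([.4895,-.4088,.0588],-9.7)
E
```

```text
t 28.55 p [ 0.4895 -0.4088  0.0594] yaw -9.7 q6 [-0.81  0.5   1.6   0.    1.04 -0.64] w 0.0326 F [-0.1 -0.4 -2. ]
shift mm [ 0.  -0.   0.6] turn [-0.1 -0.1 -0. ]
```

>>> servo_tool:
  series: "0 0 0.0008 0 0 0 0.9; 0 0 0.0008 0 0 0 0.9; 0 0 0.0008 0 0 0 0.3; 0 0 0.0008 0 0 0 0.3; 0 0 0.0008 0 0 0 0.3"

```text
clock: 29.05
position: [0.4897, -0.409, 0.0588]
ee_rot: [-0.001, 0.764, 0.645, 0.0]
contact_force: [0.2, 0.4, -0.1]
width: 0.0599
gripper_force: 0.0
```

>>> servo_tool:
  series: "0 0 0 0 0 0 0.3; 0 0 -0.03 0 0 0 0.3; 0 0 -0.07 0 0 0 0.3; 0 0 -0.11 0 0 0 0.3; 0 0 -0.11 0 0 0 0.3"

```text
clock: 29.55
position: [0.4924, -0.4118, 0.1752]
ee_rot: [0.006, 0.764, 0.645, 0.001]
contact_force: [0.6, 0.1, 0.4]
width: 0.0602
gripper_force: 0.0
```

>>> servo_tool:
  series: "0 0 0 0 0 0 0.3; 0 0 0 0 0 0 0.3"

```text
clock: 29.75
position: [0.4889, -0.4083, 0.1673]
ee_rot: [-0.002, 0.764, 0.645, 0.0]
contact_force: [0.3, -0.1, 1.1]
width: 0.0599
gripper_force: 0.0
```

```bash
python3 - <<'E'
from fit import *
st(); snap("wrist","w20"); i=load("w20"); im=cv2.imread("raw_w20.png")
for h,z in ((.056,0),(.008,.048),(.008,.054),(.062,0)): fit(i,im,(.489,-.408,-9.7),h,z,pad=.13)
E
```

```text
t 29.75 p [ 0.4889 -0.4083  0.1673] yaw -9.7 q6 [-0.81  0.41  1.46  0.    1.27 -0.64] w 0.0599 F [ 0.3 -0.1  1.1]
fit x,y mm,yaw [ 489.8 -409.4   -9.7] 1-IoU 0.024
fit x,y mm,yaw [ 490.1 -408.    -9.6] 1-IoU 0.056
fit x,y mm,yaw [ 490.4 -405.9   -9.8] 1-IoU 0.053
fit x,y mm,yaw [ 490.  -408.5   -9.7] 1-IoU 0.051
```

The whole stack fits best at its assembled height of 56 mm (mismatch 0.024, against 0.051 if the lid stood 6 mm proud). The gripper is clear, so I'm handing the job in.

```bash
python3 -c "
from rig import manip
print(manip.sign_off())"
```

```text
the job is handed in; nothing more can be done
None
```

Plug, cast, deep ring and lid are assembled on the base and handed in at about 30 s; the verdict wasn't shown, but my outline fits showed the ring and lid home. I viewed 16 pictures, two over the limit of 14.

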